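Empty the weighing enclosure and shut its sash

ROBOT

A 7-joint arm with a two-finger parallel gripper is mounted at the origin on the work surface; the furniture and walls round the work are solid. World frame = base frame: x ahead of the robot, y to its left, z up, the work surface at z = 0. Lengths are in m, angles in rad, forces in N, time in s.
With the tool pointing down it reaches from about 0.4 to 0.85 m from the base axis. Payload 6.9 kg.
Tool frame: the origin (TCP) lies midway between the tips of the shut fingers; the grasp point (between the pads) lies 19 mm behind it (grip_depth is the y of the grasp point in the tool frame, in m); y points along the fingers, z is the direction in which the jaws open and shut, and the axes are right-handed (so a half turn about y gives the same grasp; the last joint's range is limited). The gripper opens to 85 mm and grips with 20 to 120 N. Pads are 22 mm wide; open, the fingers measure 114 mm over their backs; the gripper's body (76 mm by 85 mm) begins 54 mm behind the grasp point. The pads swing forward as they close: fully open they stand 13 mm farther back than shut.
Start: joints at [1.365, 0.507, -0.238, 1.5, 0.126, 1.149, -0.155], TCP at [0.192, -0.595, 0.198] pointing down, gripper open.
Joint ranges: [-3.08, 3.08], [-0.24, 2.05], [-1.43, 1.35], [0, 2.5], [-1.52, 4.66], [0.17, 1.96], [-2.89, 2.89]. Speed limits (rad/s): [2.39, 2.39, 3.14, 3.14, 3.14, 3.14, 3.14].

INTERFACE

Orientations are given as a unit quaternion [x, y, z, w].
In Python, from bench import get_state, read_camera, sign_off, grip_depth gives the robot as it stands.
- The arm moves only by the shell command python3 -m creep 'ROWS' [OPENING] [FORCE]. ROWS is JSON, a list of rows, each a list of 6 numbers: the shift along the tool's x, y, z in m, then the turn, a rotation vector about the tool's x, y, z in units of 8 degrees (1.0 is 8 degrees). In form: [[dx, dy, dz, ax, ay, az], ...]. A call has exactly 8 rows; each row is the pose to reach, as a shift and turn from the pose measured when the call began, along the tool's axes at that moment; what a row does not reach only later rows make up. A row lasts 1/8 s, in which the tool goes at most 62.5 mm and 10.7 degrees, less where a joint would pass 70% of its speed; a pose out of reach is approached as far as the arm can. A call with a gripper value outside its range is refused whole. OPENING is the gripper command: -1 is fully open, 1 is shut, values between are in proportion, set as the call begins (- or left out, the last holds). The fingers move at their own pace and stop on an object; FORCE is the grip in N (left out, the last holds). Time passes only in rows, so rows that repeat a pose let the fingers close, or fill a call up. It gives the time, the measured TCP pose, the force and the opening at its end, in the units of the state.
- get_state(): the state, without advancing time (a new reading comes with each control period).
- read_camera(name): name is "scene" or "side" or "wrist"; returns a dict with "color" (400x640x3 uint8, red, green, blue), "camera_matrix" (3x3 intrinsics, pixels), "extrinsics" (4x4, takes a point from camera to world coordinates); the wrist camera has in their place "mount" (4x4, takes a point from camera to tool coordinates, whose origin is the TCP and whose axes are the tool frame's). Camera axes: x right, y down, z forward; pixel columns grow to the right and rows downward; lengths in m; the calibration is good to about 2 mm. A picture is of the moment at which its call begins: read the wrist's pose just before it. There is no depth.
- sign_off(): hands the job in, once; it reports no verdict.
The state is a dict: "t": time; "q": joint angles; "qvel": joint speeds; "effort": joint torques, N m; "position": TCP position; "orientation": TCP orientation; "ft_force": force on the tool from outside, world axes, zero at the start; "moment": the same for the moment, N m; "width": opening from 0.0 (shut) to 1.0 (fully open).
Only numpy, scipy, OpenCV 4.12 (cv2) and the standard library are available. Lean on these libraries where they do the work, as an engineer would, in place of code of your own. Each camera call takes 0.05 s, during which the arm holds its last target.

TASK

The weighing is finished: raise the sloping front sash of the clear weighing enclosure until it stays up by itself, and bring out both vessels that were used. The beaker from the balance pan goes onto the middle of the hotplate's square top plate, and the capped reagent bottle that stands beside the balance goes into the free front part of the low white tray; keep both upright and leave everything else where it stands. Then bring the sash down until it is fully shut, without letting it drop.

Things in the scene. Friction and masses are not known exactly. Their poses are not given: they have to be found in the camera images.
- sash (a joint): Distance in m the sash is raised along its slope: 0 shut, 0.215 upper stop. It weighs about 0.55 kg (0.85 to 1.15 times). Guide friction (2.2 N) and a counterweight that helps more the higher it is hold it only when high: let go below 0.08 to 0.17 it slides down and slams; above 0.17 it always stays. Lifting takes up to 8 N at the bottom, about 4 N at the top; drawing it down under 3 N.
- sash_handle (a point): Middle of the sash's dark horizontal steel bar, 14 mm thick, 170 mm long, posts 85 mm to either side. It stands 50 mm off the pane, square to it. Shut, it is 55 mm above the riser board and 29 mm in front of the hood's origin; per metre raised it moves 0.5 m along the hood's x and 0.866 m up, in a straight line. Axes: y along the bar, z up the slope.
- hood: Fixed clear weighing enclosure with a grey head box, 342 wide, 257 deep, 505 mm high (plus a stub), on a steel riser board 105 mm above the bench, left or right of the tray. Origin: underside, middle of the sill; x inward, z up. Floor 6 mm up; 310 mm between the guides, 238 deep. Its front leans back 30 degrees; the sash covers it up to 225 mm along the slope, a fixed pane above. Raised, the gap along the slope is 7 mm more than the joint value.
- balance: Flat white balance fixed inside the enclosure at its left or right, 140 x 105 x 34 mm. Origin: centre of its underside, on the enclosure floor; x away from the robot. Its 92 x 92 mm steel pan is centred 22 mm along +x, the pan's top 34 mm above the origin; the display is on the robot's side.
- work_beaker_center (a point): The 150 ml glass beaker on the balance pan, diameter 62 mm, 82 mm high, about 0.13 kg, part filled; the point is on its axis half-way up (41 mm above its base). z up.
- reagent_center (a point): The reagent bottle that stands inside the enclosure beside the balance: white plastic, blue cap, diameter 51 mm, 96 mm high (straight body in its lower 58 mm), about 0.1 kg; the point is on its axis half-way up (48 mm above its base). z up.
- plate_top (a point): Middle of the upper face of the hotplate's square top plate, 140 x 140 mm, 101 mm above the bench; the hotplate (216 x 165 mm, cold, fixed) stands in front of the riser at the left, its two knobs towards the robot. x away from the robot, z up.
- tray_floor (a point): Middle of the inner floor of the low white spill tray, 150 mm deep (x) and 116 mm wide (y) outside, walls 4 mm thick, rim 10 mm above this floor; fixed on the riser board beside the enclosure. x away from the robot. Another bottle stands in its rear half; the middle of the free front part lies 38 mm along -x from this point.
- red_bottle_center (a point): Bystander in the rear of the tray: red-capped bottle, diameter 56 mm, 115 mm high; point half-way up its axis.
- media_bottle_center (a point): Bystander on the riser behind the tray: glass bottle with orange-yellow cap, diameter 66 mm, 113 mm high; point half-way up.
- vial_a_center (a point): Bystander at the rear of the enclosure: vial, diameter 28 mm, 60 mm high; point half-way up.
- vial_b_center (a point): Bystander at the rear of the enclosure: second vial, diameter 28 mm, 60 mm high; point half-way up.
- boat_center (a point): Bystander at the rear of the enclosure: white weighing dish 74 x 74 x 16 mm; point half-way up.
- cone_center (a point): Bystander at the rear of the enclosure: small white funnel standing on its mouth, diameter 53 mm, 62 mm high; point half-way up.

How it is judged:
By the outcome, as a careful person would: the job done as asked, in the order asked, and still so for the second after the job is handed in, with the robot touching nothing.
It also fails if it takes over 72 s, if anything falls off the work surface, if the arm or the gripper's body presses on something with over 40 N, if the wrist force passes 120 N, or if a joint passes its speed limit or range.

## Working session

There is one attempt and no reset: what is moved stays moved. The work goes in short steps, Python scripts to look and compute and a shell command to move; the robot and the scene stay as the last step left them, time stands still between calls to the robot, and variables do not carry over. Pictures are saved under pics/ and viewed, and the job is handed in when it is done.

```bash
ls; mkdir -p pics; python3 - <<'E'
from bench import get_state, read_camera, grip_depth
import cv2, numpy as np
print(grip_depth)
s=get_state()
for k,v in s.items(): print(k,np.round(v,4))
for n in ["scene","side","wrist"]:
    c=read_camera(n)
    cv2.imwrite(f"pics/{n}0.png",c["color"][:,:,::-1])
    np.savez(f"pics/{n}0.npz",**c)
    for k in c:
        if k!="color": print(n,k,np.round(c[k],4).tolist())
E
```

```text
pics
-0.0187
t 0.0
q [ 1.3645  0.5083 -0.2375  1.5011  0.1257  1.1489 -0.1548]
qvel [ 0.0007 -0.0006  0.0013 -0.0003 -0.0018 -0.0015 -0.0003]
effort [-6.00000e-04 -6.20608e+01 -2.18720e+00 -2.49664e+01  1.26000e-02
  1.18000e-02  0.00000e+00]
position [ 0.1915 -0.5944  0.1967]
orientation [-0.1099  0.6992 -0.6979  0.1097]
ft_force [-0.0846 -0.084  -0.3424]
moment [-0.0494 -0.0293  0.0076]
width 0.9982
scene camera_matrix [[448.7237, 0.0, 315.2233], [0.0, 448.7237, 202.2683], [0.0, 0.0, 1.0]]
scene extrinsics [[-0.8664, -0.291, 0.4057, 0.0431], [-0.4991, 0.5272, -0.6877, 0.9144], [-0.0138, -0.7984, -0.602, 0.9386], [0.0, 0.0, 0.0, 1.0]]
side camera_matrix [[417.9565, 0.0, 321.2426], [0.0, 417.9565, 193.7593], [0.0, 0.0, 1.0]]
side extrinsics [[-0.8982, -0.3595, 0.253, 0.236], [-0.4395, 0.7494, -0.4953, 0.6344], [-0.0115, -0.556, -0.8311, 1.1711], [0.0, 0.0, 0.0, 1.0]]
wrist camera_matrix [[349.138, 0.0, 314.7667], [0.0, 349.138, 199.179], [0.0, 0.0, 1.0]]
wrist mount [[0.0003, 0.963, 0.2695, -0.0689], [-0.0005, -0.2695, 0.963, -0.1778], [1.0, -0.0004, 0.0004, 0.0001], [0.0, 0.0, 0.0, 1.0]]
```

View pics/scene0.png

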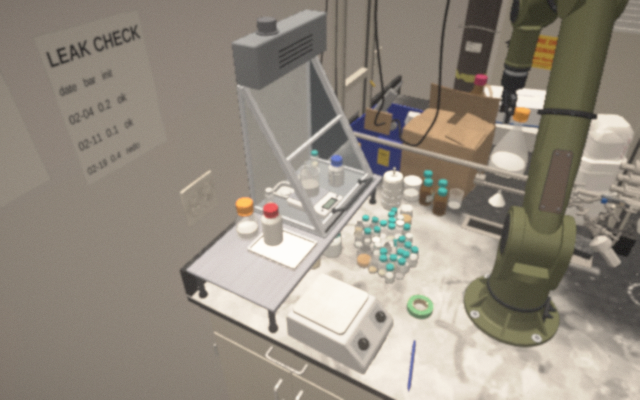

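View pics/side0.png

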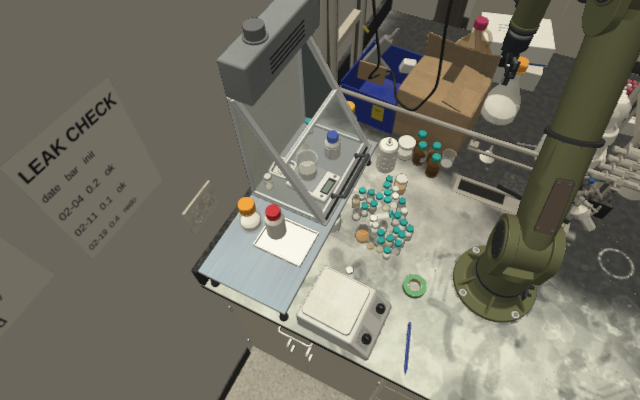

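View pics/wrist0.png

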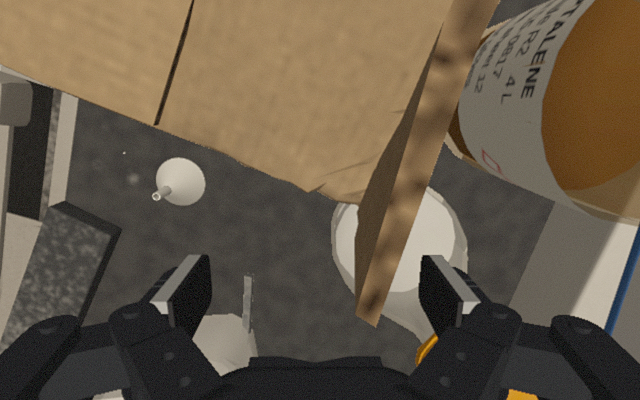

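```bash
cat > h.py <<'E'
import numpy as np, cv2
from scipy.spatial.transform import Rotation as R
def load(f):
    d=np.load(f); return {k:d[k] for k in d.files}
def ray(c,uv,T=None):
    T=c["extrinsics"] if T is None else T
    d=T[:3,:3]@np.linalg.inv(c["camera_matrix"])@np.array([uv[0],uv[1],1.0]); return T[:3,3],d/np.linalg.norm(d)
def onz(c,uv,z,T=None):
    o,d=ray(c,uv,T); return o+d*(z-o[2])/d[2]
def proj(c,p,T=None):
    T=c["extrinsics"] if T is None else T
    q=np.linalg.inv(T)@np.append(p,1); q=c["camera_matrix"]@q[:3]; return q[:2]/q[2]
def tri(rays):
    A=np.zeros((3,3));b=np.zeros(3)
    for o,d in rays:
        P=np.eye(3)-np.outer(d,d);A+=P;b+=P@o
    x=np.linalg.solve(A,b)
    return x,[float(np.linalg.norm((np.eye(3)-np.outer(d,d))@(x-o))) for o,d in rays]
def toolT(s):
    T=np.eye(4);T[:3,:3]=R.from_quat(s["orientation"]).as_matrix();T[:3,3]=s["position"];return T
def crop(f,x0,y0,x1,y1,k,out):
    im=cv2.imread(f)[y0:y1,x0:x1]; im=cv2.resize(im,None,fx=k,fy=k,interpolation=cv2.INTER_CUBIC)
    for i in range(x0,x1,20):
        cv2.line(im,((i-x0)*k,0),((i-x0)*k,6),(0,0,255),1); cv2.putText(im,str(i),((i-x0)*k,16),0,.35,(0,0,255))
    for j in range(y0,y1,20):
        cv2.line(im,(0,(j-y0)*k),(6,(j-y0)*k),(0,0,255),1); cv2.putText(im,str(j),(8,(j-y0)*k+4),0,.35,(0,0,255))
    cv2.imwrite(out,im)
E
python3 - <<'E'
from h import *
crop("pics/scene0.png",180,120,400,350,2,"pics/a1.png"); 
crop("pics/scene0.png",230,130,390,250,5,"pics/a2.png")
crop("pics/side0.png",230,110,390,230,5,"pics/a3.png")
crop("pics/side0.png",190,190,400,360,3,"pics/a4.png")
crop("pics/scene0.png",180,190,400,360,3,"pics/a5.png")
E
```

```text
(no output)
```

View pics/a2.png

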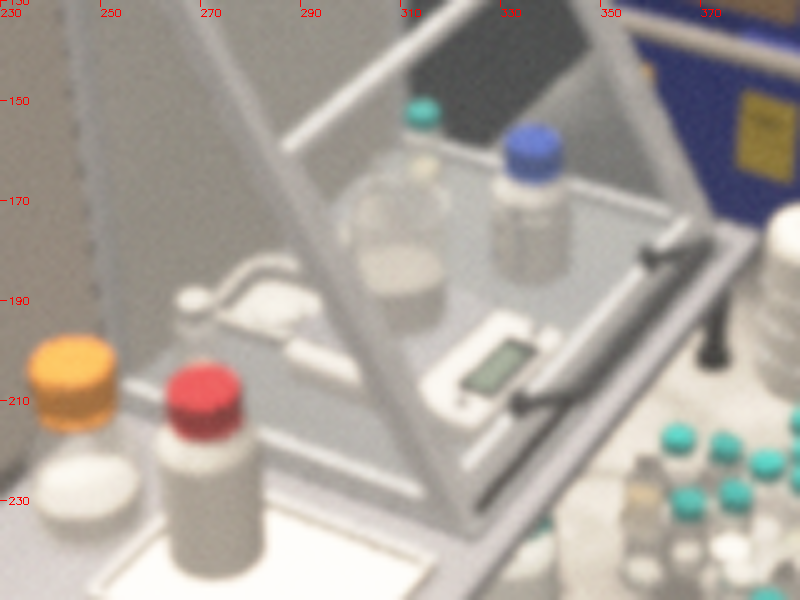

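View pics/a3.png

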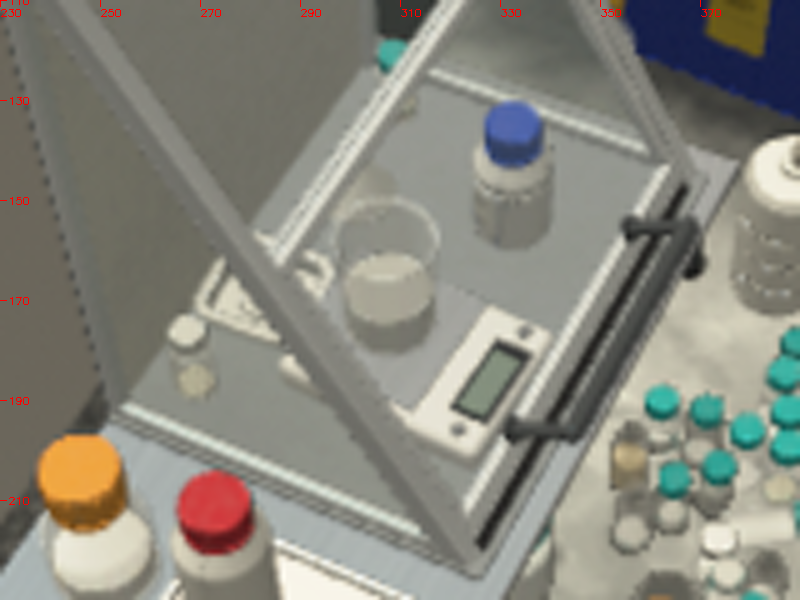

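View pics/a4.png

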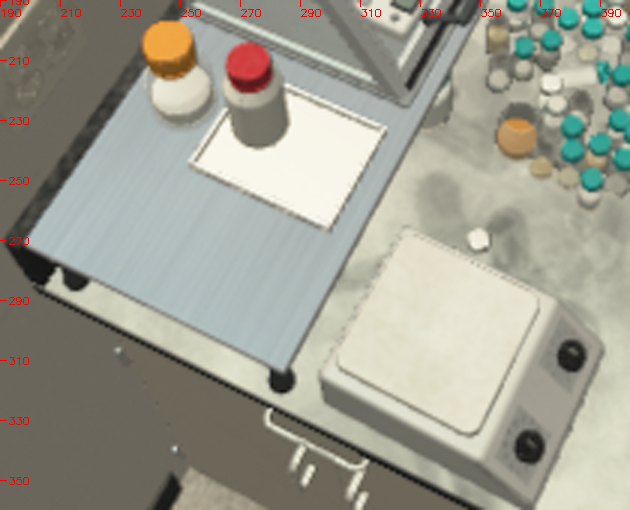

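View pics/a5.png

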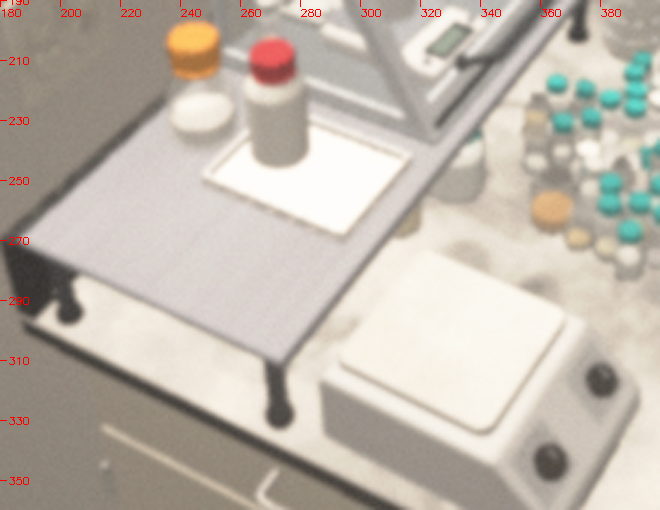

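```bash
python3 - <<'E'
from h import *
S=load("pics/scene0.npz");D=load("pics/side0.npz")
s=lambda x,y,k,x0,y0:(x/k+x0,y/k+y0)
f=lambda n,a,b: print(n,*[np.round(v,4) for v in tri([ray(S,a),ray(D,b)])])
c5=lambda x,y:s(x,y,5,230,130)
d5=lambda x,y:s(x,y,5,230,110)
c3=lambda x,y:s(x,y,3,180,190)
d3=lambda x,y:s(x,y,3,190,190)
A=[(430,250),(565,315),(487,433),(340,357)];B=[(405,228),(540,300),(475,433),(340,340)]
for a,b in zip(A,B):
    f("plate",c3(*a),d3(*b)); print(onz(S,c3(*a),.101)[:2],onz(D,d3(*b),.101)[:2])
A=[(315,118),(412,155),(345,240),(203,178)];B=[(287,83),(386,128),(330,230),(190,162)]
for a,b in zip(A,B):
    f("tray",c3(*a),d3(*b)); print(onz(S,c3(*a),.117)[:2],onz(D,d3(*b),.117)[:2])
f("bar near-right",c5(710,243),d5(690,227))
f("bar left",c5(562,396),d5(575,430))
f("beaker rim",c5(403,205),d5(388,232))
f("reag cap top",c5(535,135),d5(514,115))
f("red cap top",c3(272,47),d3(248,50))
f("media cap top",c3(194,33),d3(170,32))
f("riser corner",c3(280,362),d3(287,368))
f("guideL",c3(435,137),d3(405,102))
for n,a,b,z in [("riser",(280,362),(287,368),.105),("guideL",(435,137),(405,102),.105)]:
    print(n,onz(S,c3(*a),z),onz(D,d3(*b),z))
f("hoodcornerR",c5(715,218),d5(700,185))
f("hoodcornerL",c5(470,525),d5(480,560))
f("display c",c5(498,367),d5(492,380))
f("teal cap?",c5(422,110),d5(392,52))
f("vial cap", c5(192,298),d5(188,328))
E
```

```text
plate [0.4467 0.2013 0.0891] [0.0031 0.0031]
[0.43847284 0.2095603 ] [0.44695251 0.20776182]
plate [0.3092 0.2162 0.0972] [0. 0.]
[0.30793695 0.21938019] [0.30891848 0.21772043]
plate [0.3138 0.3465 0.0927] [0.0005 0.0005]
[0.31075937 0.35188127] [0.31358922 0.34901583]
plate [0.4615 0.3172 0.0617] [0.0017 0.0017]
[0.44406282 0.34494836] [0.45218457 0.32754021]
tray [0.6139 0.1229 0.1115] [0.0023 0.0023]
[0.60815859 0.12693678] [0.61379057 0.12685448]
tray [0.5034 0.1292 0.1179] [0.0014 0.0014]
[0.50279145 0.12756559] [0.50477032 0.12953129]
tray [0.5053 0.2414 0.1081] [0.0013 0.0013]
[0.49929782 0.24791692] [0.50416273 0.24546559]
tray [0.6573 0.2384 0.1088] [0.0006 0.0006]
[0.65074209 0.24473662] [0.65448973 0.24173432]
bar near-right [ 0.4731 -0.1558  0.1657] [0.0019 0.0019]
bar left [0.4826 0.0099 0.1572] [0.0044 0.0044]
beaker rim [ 0.6196 -0.0365  0.2159] [0.0013 0.0013]
reag cap top [ 0.596  -0.1594  0.2053] [0.0011 0.0011]
red cap top [0.6262 0.1595 0.2162] [0.0003 0.0003]
media cap top [0.7023 0.1721 0.2124] [0.0005 0.0005]
riser corner [0.4837 0.3691 0.0971] [0.001 0.001]
guideL [0.5002 0.0931 0.1131] [0.0019 0.0019]
riser [0.48039568 0.37476868 0.105     ] [0.48107131 0.37046948 0.105     ]
guideL [0.50311662 0.08385777 0.105     ] [0.50384177 0.08997143 0.105     ]
hoodcornerR [ 0.4839 -0.1938  0.159 ] [0.0003 0.0003]
hoodcornerL [0.5044 0.0847 0.1077] [0.0012 0.0012]
display c [ 0.5434 -0.0165  0.1373] [0.0003 0.0003]
teal cap? [ 0.7048 -0.2048  0.1689] [0.0013 0.0013]
vial cap [0.714  0.0482 0.1692] [0.0005 0.0005]
```

```bash
python3 - <<'E'
from h import *
from bench import get_state
s=get_state(); T=toolT(s); print(np.round(T,3))
S=load("pics/scene0.npz");D=load("pics/side0.npz")
c5=lambda x,y:(x/5+230,y/5+130)
d5=lambda x,y:(x/5+230,y/5+110)
for n,a,b,z in [("barR",(710,243),(690,227),.16),("barL",(562,396),(575,430),.16),("rim",(403,205),(388,232),.227),("cap",(535,135),(514,115),.207)]:
    print(n,onz(S,c5(*a),z),onz(D,d5(*b),z))
E
```

```text
[[-0.952 -0.     0.307  0.192]
 [-0.307  0.001 -0.952 -0.594]
 [ 0.    -1.    -0.001  0.197]
 [ 0.     0.     0.     1.   ]]
barR [ 0.47482157 -0.16498664  0.16      ] [ 0.47609241 -0.15915177  0.16      ]
barL [0.48447713 0.01610518 0.16      ] [0.47830569 0.00906925 0.16      ]
rim [ 0.60966405 -0.0226064   0.227     ] [ 0.61614933 -0.02794389  0.227     ]
cap [ 0.59376563 -0.15758385  0.207     ] [ 0.59623708 -0.15733248  0.207     ]
```

```bash
python3 -m creep '[[0,-0.05,0,0,-0.3,0],[0,-0.1,0,0,-0.8,0],[-0.02,-0.14,-0.02,0,-1.6,0],[-0.06,-0.16,-0.055,0,-2.6,0],[-0.1,-0.16,-0.094,0,-3.6,0],[-0.14,-0.16,-0.131,0,-4.6,0],[-0.18,-0.16,-0.17,0,-5.6,0],[-0.22,-0.16,-0.206,0,-6.5,0]]' -0.3; python3 - <<'E'
from h import *
from bench import get_state
s=get_state(); print(np.round(toolT(s),3),np.round(s["q"],3),s["width"])
E
```

```text
t: 1.15
position: [0.3383, -0.3292, 0.3572]
orientation: [-0.406, 0.579, -0.578, 0.406]
ft_force: [1.5, 0.1, 0.8]
width: 0.65
[[-0.34  -0.001  0.94   0.338]
 [-0.94   0.001 -0.34  -0.329]
 [-0.001 -1.    -0.001  0.357]
 [ 0.     0.     0.     1.   ]] [ 1.157  0.187 -0.548  1.568  0.098  1.415  0.254] 0.6498266636544068
```

```bash
python3 -m creep '[[-0.04,0,0.007,0,-0.4,0],[-0.09,0,0.015,0,-0.8,0],[-0.14,0,0.023,0,-1.2,0],[-0.19,0.005,0.03,0,-1.6,0],[-0.23,0.015,0.037,0,-2.0,0],[-0.26,0.02,0.042,0,-2.25,0],[-0.284,0.027,0.046,0,-2.25,0],[-0.284,0.027,0.046,0,-2.25,0]]' -0.3; cat > cam.py <<'E'
import sys
from h import *
from bench import get_state, read_camera
def snap(tag,names=("scene","side","wrist")):
    for n in names:
        s=get_state(); c=read_camera(n)
        c=dict(c)
        if n=="wrist": c["extrinsics"]=toolT(s)@c["mount"]
        cv2.imwrite(f"pics/{n}_{tag}.png",c["color"][:,:,::-1]); np.savez(f"pics/{n}_{tag}.npz",**c)
def st():
    s=get_state(); print(np.round(toolT(s)[:3],3).tolist(),"q",np.round(s["q"],3).tolist(),"w",round(s["width"],3),"F",np.round(s["ft_force"],1).tolist(),"t",s["t"])
if __name__=="__main__":
    st()
    if len(sys.argv)>2: snap(sys.argv[1],sys.argv[2].split(","))
E
python3 cam.py b wrist
```

```text
t: 2.15
position: [0.4782, -0.076, 0.3298]
orientation: [-0.493, 0.508, -0.506, 0.493]
ft_force: [-0.1, -0.6, -1.0]
width: 0.65
[[-0.029, -0.002, 1.0, 0.478], [-1.0, 0.002, -0.029, -0.076], [-0.002, -1.0, -0.002, 0.33]] q [0.696, 0.248, -0.774, 1.601, 0.174, 1.366, -0.128] w 0.65 F [-0.1, -0.6, -1.0] t 2.15
```

View pics/wrist_b.png

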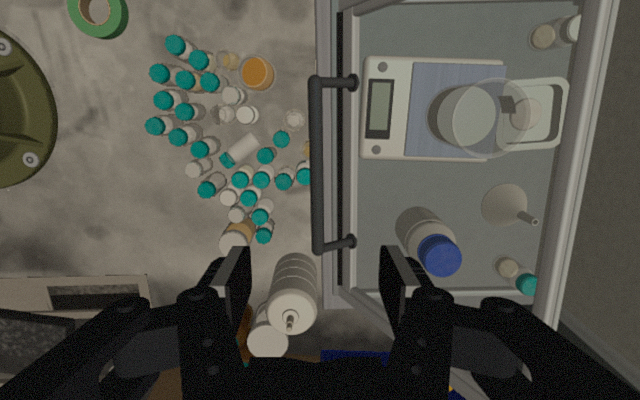

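```bash
python3 - <<'E'
from h import *
W=load("pics/wrist_b.npz")
f=lambda n,u,z: print(n,np.round(onz(W,u,z),4))
f("bar top",(316,78),.16);f("bar bot",(319,250),.16);f("sillL",(333,0),.111)
f("cap",(440,255),.207); f("cap base body?",(425,232),.165)
# cap base of bottle far bottom left
f("bottle base",(412,218),.111)
f("rim",(490,117),.227); f("liquid/base",(463,117),.145)
for u in [(362,57),(361,158),(500,62),(487,161)]: f("balance",u,.145)
f("pan",(405,110),.145)
f("guide floor edge R",(380,290),.111)
f("cone",(503,205),.14)
E
python3 - <<'E'
import sys; sys.path.insert(0,'.')
import os; os.chdir('.')
from h import *
crop("pics/wrist_b.png",380,40,600,300,3,"pics/b1.png")
im=cv2.imread("pics/b1.png");print(im.shape); cv2.imwrite("pics/b1.png",im[:600])
E
```

```text
bar top [0.4825 0.0138 0.16  ]
bar bot [ 0.4807 -0.1616  0.16  ]
sillL [0.5021 0.0915 0.111 ]
cap [ 0.5938 -0.1492  0.207 ]
cap base body? [ 0.5921 -0.1423  0.165 ]
bottle base [ 0.593  -0.1451  0.111 ]
rim [ 0.6176 -0.0233  0.227 ]
liquid/base [ 0.6301 -0.027   0.145 ]
balance [0.5276 0.0327 0.145 ]
balance [ 0.5272 -0.0657  0.145 ]
balance [0.6617 0.0242 0.145 ]
balance [ 0.659  -0.0727  0.145 ]
pan [ 0.5712 -0.0184  0.145 ]
guide floor edge R [ 0.5567 -0.2406  0.111 ]
cone [ 0.684  -0.1229  0.14  ]
(780, 660, 3)
```

View pics/b1.png

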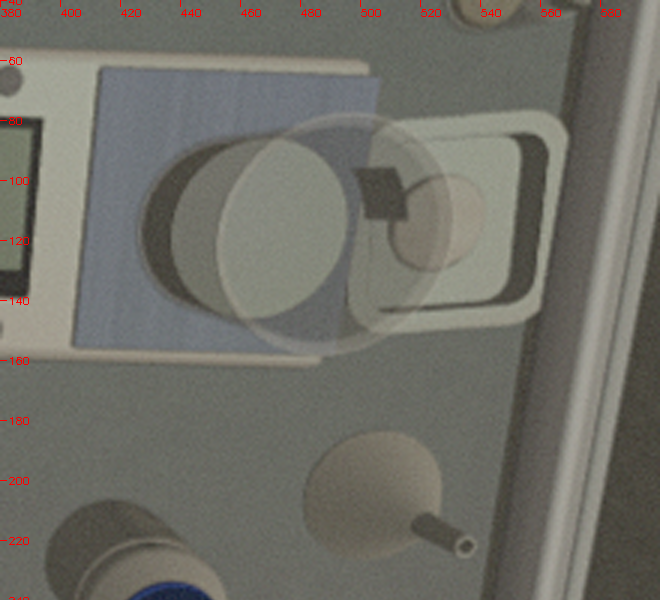

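```bash
python3 -m creep '[[0,0.03,0.0035,0,0,0],[0,0.07,0.0035,0,0,0],[0,0.11,0.0035,0,0,0],[0,0.14,0.0035,0,0,0],[0,0.165,0.0035,0,0,0],[0,0.18,0.0035,0,0,0],[0,0.188,0.0035,0,0,0],[0,0.188,0.0035,0,0,0]]' 0.3 60; python3 cam.py c wrist,side
```

```text
t: 3.2
position: [0.4812, -0.0776, 0.1422]
orientation: [-0.492, 0.508, -0.507, 0.492]
ft_force: [0.6, 0.0, 0.2]
width: 0.352
[[-0.031, -0.002, 1.0, 0.481], [-1.0, 0.001, -0.031, -0.078], [-0.001, -1.0, -0.002, 0.142]] q [0.614, 0.417, -0.711, 1.93, 0.338, 0.918, -0.295] w 0.352 F [0.6, 0.0, 0.2] t 3.2
```

View pics/wrist_c.png

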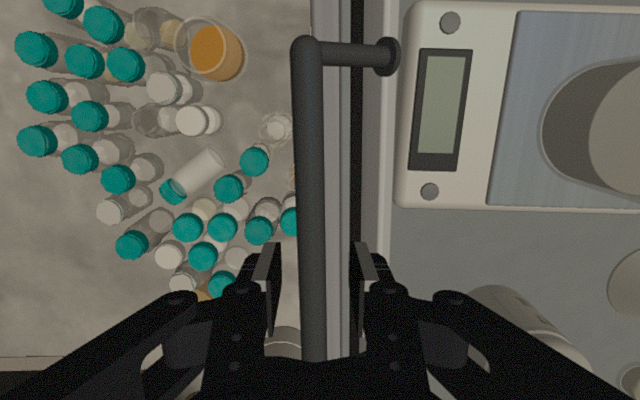

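View pics/side_c.png

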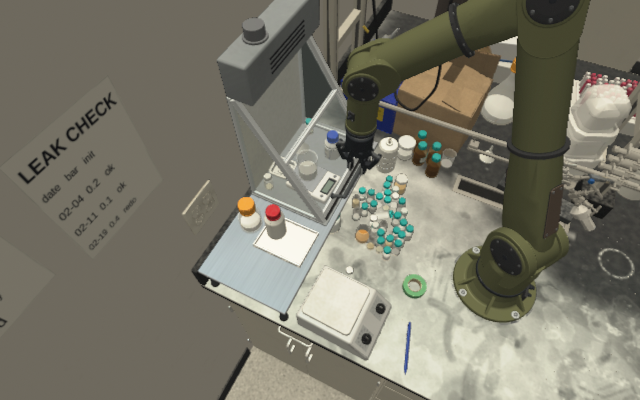

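```bash
python3 -m creep '[[0,0,0,0,0,0],[0,0,0,0,0,0],[0,0,0,0,0,0],[0,0,0,0,0,0],[0,-0.0043,0.0025,0,0,0],[0,-0.013,0.0075,0,0,0],[0,-0.026,0.015,0,0,0],[0,-0.0433,0.025,0,0,0]]' 1 60; python3 cam.py
```

```text
t: 4.3
position: [0.507, -0.0782, 0.1869]
orientation: [-0.492, 0.508, -0.507, 0.492]
ft_force: [-0.1, 1.0, -0.1]
width: -0.001
[[-0.031, -0.0, 1.0, 0.507], [-1.0, 0.001, -0.031, -0.078], [-0.001, -1.0, -0.0, 0.187]] q [0.613, 0.405, -0.727, 1.803, 0.306, 1.049, -0.259] w -0.001 F [-0.1, 1.0, -0.1] t 4.3
```

```bash
python3 cam.py d wrist,side; python3 -c "
from h import *
crop('pics/side_d.png',290,110,420,230,5,'pics/d1.png')"
```

```text
[[-0.031, -0.0, 1.0, 0.507], [-1.0, 0.001, -0.031, -0.078], [-0.001, -1.0, -0.0, 0.187]] q [0.613, 0.405, -0.727, 1.803, 0.306, 1.049, -0.259] w -0.001 F [-0.1, 1.0, -0.1] t 4.3
```

View pics/wrist_d.png

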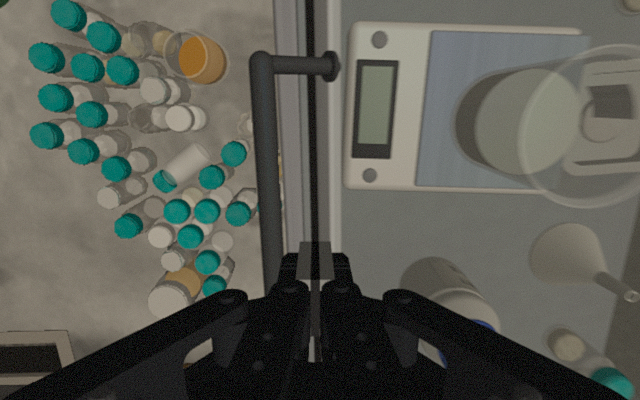

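View pics/d1.png

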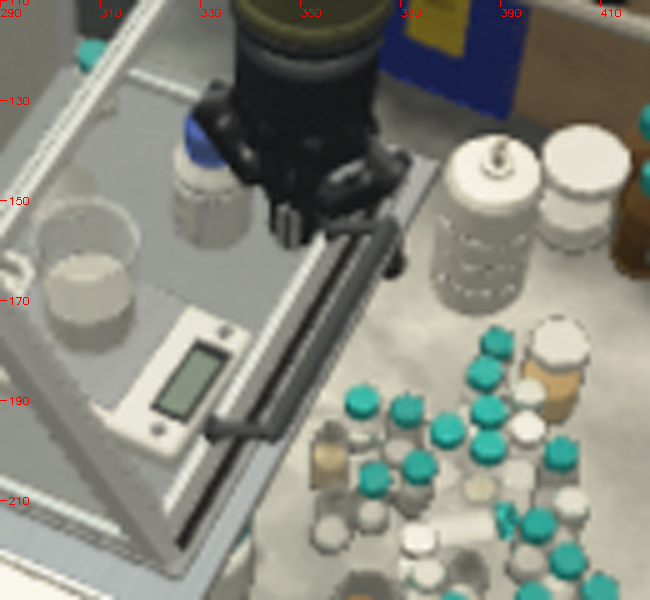

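```bash
python3 - <<'E'
from h import *
W=load("pics/wrist_d.npz");D=load("pics/side_d.npz");C=load("pics/wrist_c.npz");S0=load("pics/side_c.npz")
p=np.array([.507,-.078,.187]); print("tcp W",proj(W,p),"side",proj(D,p), "scene")
f=lambda n,c,u,z: print(n,np.round(onz(c,u,z),4))
for z in (.16,.13,.2): f("post top d",W,(258,60),z); f("post top c",C,(303,45),z)
print(tri([ray(W,(258,62)),ray(C,(303,50)),ray(load("pics/wrist_b.npz"),(316,80))]))
print(tri([ray(W,(330,65)),ray(C,(388,55)),ray(load("pics/wrist_b.npz"),(350,82))]))
crop("pics/wrist_c.png",240,200,400,400,3,"pics/c1.png")
E
```

```text
tcp W [313.49351404 231.81603276] side [348.57251367 165.40205032] scene
post top d [0.4794 0.013  0.16  ]
post top c [0.4798 0.0139 0.16  ]
post top d [0.475  0.0163 0.13  ]
post top c [0.4789 0.0182 0.13  ]
post top d [0.4854 0.0085 0.2   ]
post top c [0.4809 0.0081 0.2   ]
(array([0.4811754 , 0.01076266, 0.17208358]), [0.00012341684116333782, 0.0012511993770380457, 0.001323886118606825])
(array([0.51795841, 0.01026312, 0.14600412]), [0.0014824408531987593, 0.0006479308357572192, 0.0021251794212764435])
```

View pics/c1.png

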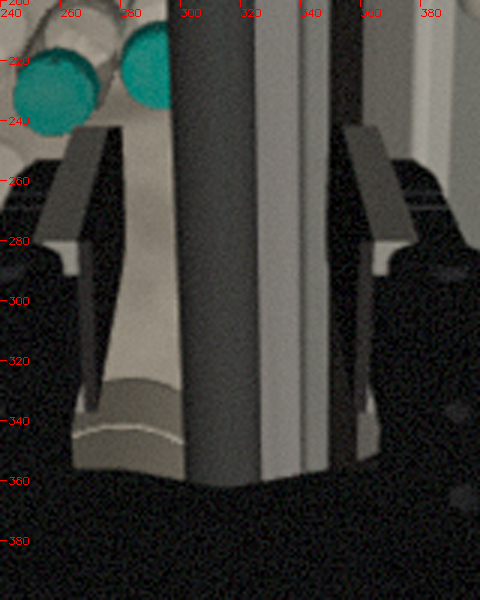

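```bash
python3 -m creep '[[0,-0.02,0,0,0,0],[0,-0.03,-0.015,0,0,0],[0,-0.03,-0.0258,0,0,0],[0,-0.02,-0.0258,0,0,0],[0,0.01,-0.0258,0,0,0],[0,0.035,-0.0258,0,0,0],[0,0.05,-0.0258,0,0,0],[0,0.05,-0.0258,0,0,0]]' 0.3 60; python3 cam.py e wrist; python3 -m creep '[[0,0,0,0,0,0],[0,0,0,0,0,0],[0,0,0,0,0,0],[0,0,0,0,0,0],[0,0,0,0,0,0],[0,0,0,0,0,0],[0,0,0,0,0,0],[0,0,0,0,0,0]]' 1 60;python3 cam.py f wrist,scene
python3 -c "
from h import *
crop('pics/wrist_f.png',200,0,440,200,3,'pics/f1.png')
crop('pics/scene_f.png',290,110,420,230,5,'pics/f2.png')"
```

```text
t: 5.4
position: [0.4825, -0.077, 0.1367]
orientation: [-0.491, 0.508, -0.508, 0.493]
ft_force: [-0.6, -0.1, 0.1]
width: 0.351
[[-0.031, 0.001, 1.0, 0.483], [-1.0, 0.002, -0.031, -0.077], [-0.002, -1.0, 0.001, 0.137]] q [0.609, 0.424, -0.707, 1.937, 0.345, 0.903, -0.303] w 0.351 F [-0.6, -0.1, 0.1] t 5.4
t: 6.45
position: [0.4832, -0.077, 0.1376]
orientation: [0.491, -0.507, 0.508, -0.493]
ft_force: [-0.8, 0.0, 0.3]
width: 0.0
[[-0.031, 0.003, 1.0, 0.483], [-1.0, 0.002, -0.031, -0.077], [-0.002, -1.0, 0.003, 0.138]] q [0.609, 0.423, -0.708, 1.935, 0.345, 0.903, -0.303] w 0.0 F [-0.8, 0.0, 0.3] t 6.45
```

View pics/wrist_f.png

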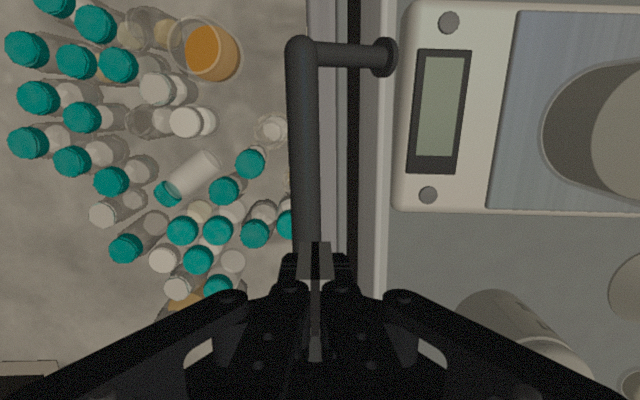

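View pics/f2.png

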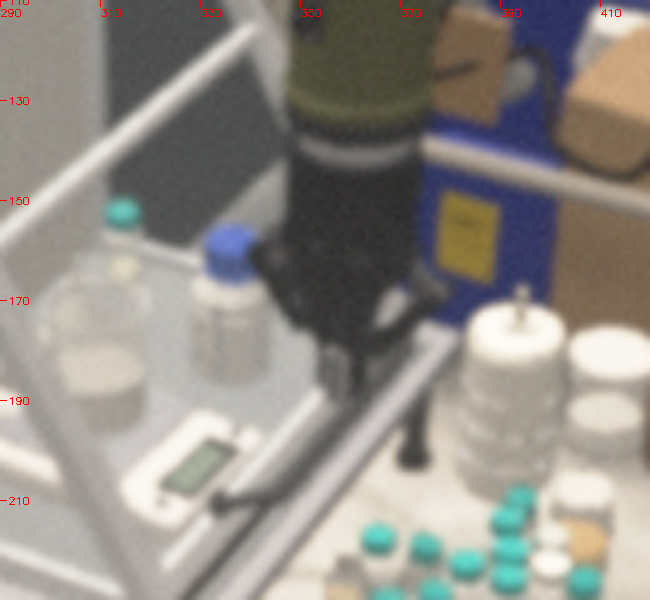

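```bash
python3 - <<'E'
from h import *
from cam import snap
snap("g",["side"])
S=load("pics/scene_f.npz");D=load("pics/side_g.npz");W=load("pics/wrist_f.npz")
for n,p in [("tcp",(.483,-.077,.138)),("barmid .16",(.4815,-.074,.16)),("barmid .13",(.4815,-.074,.13)),("L.16",(.481,.011,.16)),("R.16",(.481,-.16,.16))]:
    print(n,[np.round(proj(c,p),1).tolist() for c in (S,D,W)])
def mark(c,f,out,x0,y0,x1,y1,k):
    im=cv2.imread(f)[y0:y1,x0:x1]; im=cv2.resize(im,None,fx=k,fy=k,interpolation=cv2.INTER_CUBIC)
    for p,col in [((.483,-.077,.138),(0,0,255)),((.481,.011,.16),(0,255,0)),((.481,-.16,.16),(0,255,0)),((.481,-.074,.16),(255,0,255))]:
        u=(proj(c,p)-[x0,y0])*k; cv2.circle(im,tuple(int(v) for v in u),3,col,-1)
    cv2.imwrite(out,im)
mark(S,"pics/scene_f.png","pics/g1.png",310,120,410,220,6)
mark(D,"pics/side_g.png","pics/g2.png",310,110,410,210,6)
E
```

```text
tcp [[356.9, 198.4], [355.0, 178.2], [313.1, 232.5]]
barmid .16 [[357.2, 193.1], [355.4, 174.8], [309.7, 243.3]]
barmid .13 [[356.8, 201.2], [354.9, 180.6], [310.3, 222.4]]
L.16 [[344.3, 208.6], [343.9, 196.2], [301.3, 52.5]]
R.16 [[369.5, 178.9], [366.6, 154.7], [314.4, 389.7]]
```

View pics/g1.png

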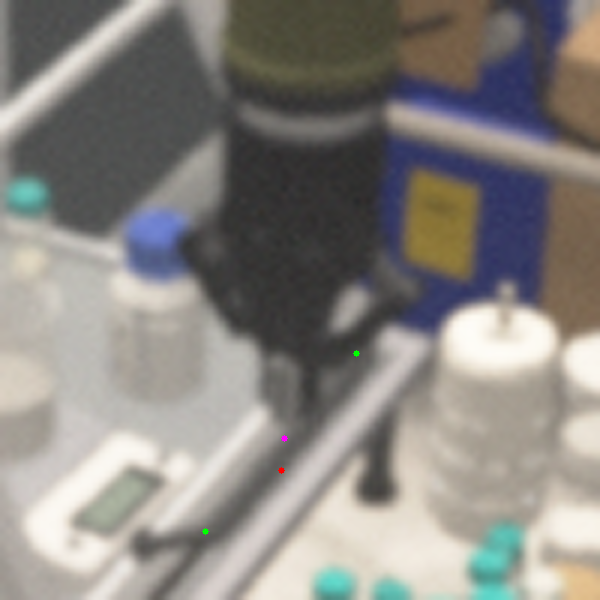

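View pics/g2.png

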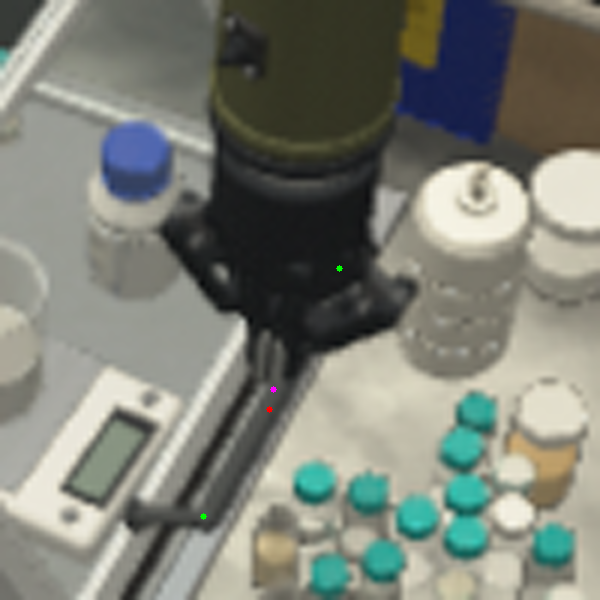

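```bash
python3 - <<'E'
from h import *
S=load("pics/scene_f.npz");D=load("pics/side_g.npz");W=load("pics/wrist_f.npz")
T=np.array([[-0.031,0.003,1.0,0.483],[-1.0,0.002,-0.031,-0.077],[-0.002,-1.0,0.003,0.138],[0,0,0,1]])
def mark(c,f,out,x0,y0,x1,y1,k):
    im=cv2.imread(f)[y0:y1,x0:x1]; im=cv2.resize(im,None,fx=k,fy=k,interpolation=cv2.INTER_CUBIC)
    for y in (0,-.01,-.02,-.03,-.04,-.05):
      for x in (-.011,.011):
        u=(proj(c,(T@[x,y,0,1])[:3])-[x0,y0])*k; cv2.circle(im,tuple(int(v) for v in u),2,(0,0,255) if x<0 else (0,255,0),-1)
    cv2.imwrite(out,im)
mark(S,"pics/scene_f.png","pics/h1.png",330,160,390,220,9)
mark(D,"pics/side_g.png","pics/h2.png",330,150,390,210,9)
mark(W,"pics/wrist_f.png","pics/h3.png",260,180,380,300,5)
im=np.hstack([cv2.imread(f"pics/h{i}.png")[:540,:540] if i<3 else cv2.resize(cv2.imread("pics/h3.png"),(540,540)) for i in (1,2)])
cv2.imwrite("pics/h12.png",cv2.resize(im,(800,400)))
E
```

```text
(no output)
```

View pics/h12.png

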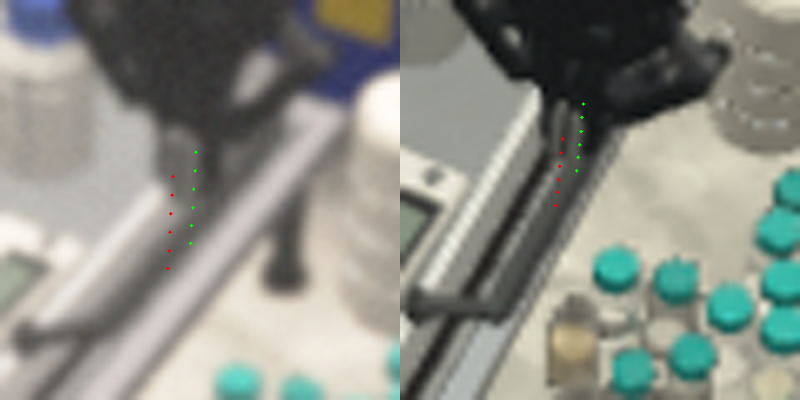

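View pics/h3.png

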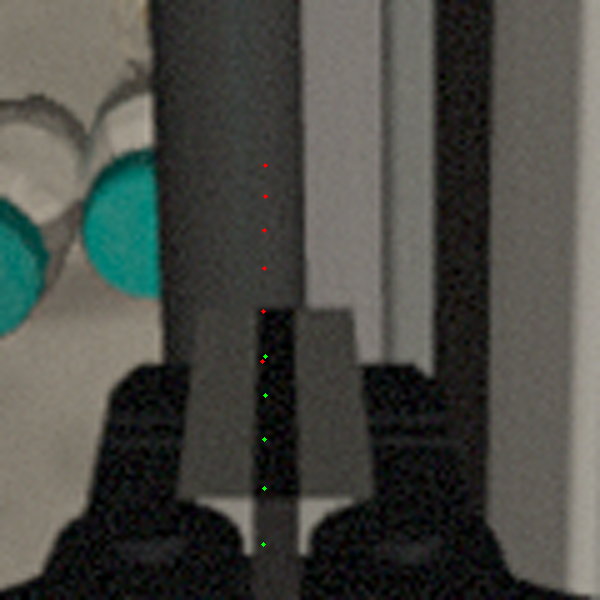

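```bash
python3 -m creep '[[0,-0.02,-0.001,0,0,0],[0,-0.02,-0.001,0,0,0],[0,-0.02,-0.001,0,0,0],[0,-0.015,-0.001,0,0,0],[0,0,-0.001,0,0,0],[0,0.012,-0.001,0,0,0],[0,0.022,-0.001,0,0,0],[0,0.027,-0.001,0,0,0]]' 0.3 60; python3 cam.py i wrist; python3 -c "
from h import *
crop('pics/wrist_i.png',240,200,400,400,3,'pics/i1.png')"
```

```text
t: 7.6
position: [0.482, -0.0767, 0.1096]
orientation: [-0.491, 0.508, -0.508, 0.493]
ft_force: [0.2, 0.2, 1.0]
width: 0.348
[[-0.031, 0.002, 1.0, 0.482], [-1.0, 0.002, -0.031, -0.077], [-0.002, -1.0, 0.002, 0.11]] q [0.587, 0.457, -0.685, 1.975, 0.383, 0.838, -0.339] w 0.348 F [0.2, 0.2, 1.0] t 7.6
```

View pics/i1.png

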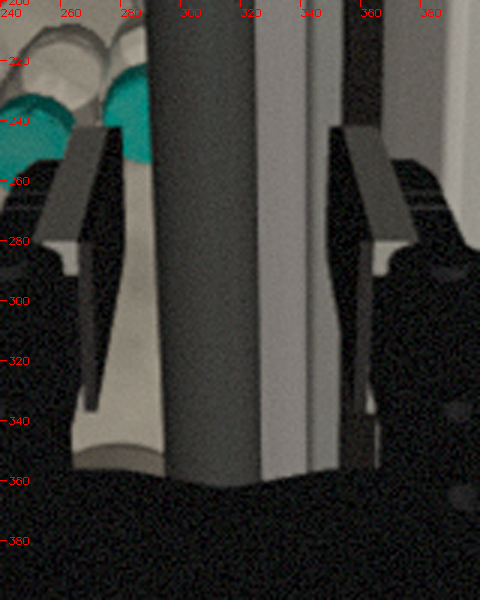

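```bash
python3 -m creep '[[0,0,0,0,0,0],[0,0,-0.001,0,0,0],[0,0,-0.002,0,0,0],[0,0,-0.002,0,0,0],[0,0,-0.002,0,0,0],[0,0,-0.002,0,0,0],[0,0,-0.002,0,0,0],[0,0,-0.002,0,0,0]]' 1 80; python3 cam.py
```

```text
t: 8.65
position: [0.4794, -0.0767, 0.1094]
orientation: [-0.492, 0.508, -0.507, 0.493]
ft_force: [-5.6, 0.4, -0.3]
width: 0.132
[[-0.031, 0.001, 1.0, 0.479], [-1.0, 0.002, -0.031, -0.077], [-0.002, -1.0, 0.001, 0.109]] q [0.589, 0.455, -0.686, 1.98, 0.382, 0.836, -0.339] w 0.132 F [-5.6, 0.4, -0.3] t 8.65
```

```bash
python3 -m creep '[[0,-0.0043,0.0025,0,0,0],[0,-0.013,0.0075,0,0,0],[0,-0.026,0.015,0,0,0],[0,-0.0433,0.025,0,0,0],[0,-0.0606,0.035,0,0,0],[0,-0.078,0.045,0,0,0],[-0.001,-0.0953,0.055,0,0,0],[-0.001,-0.1126,0.065,0,0,0]]' 1 80; python3 cam.py
```

```text
t: 9.65
position: [0.5452, -0.0773, 0.2234]
orientation: [-0.491, 0.508, -0.507, 0.493]
ft_force: [-1.2, 2.1, -6.3]
width: 0.134
[[-0.03, 0.002, 1.0, 0.545], [-1.0, 0.003, -0.03, -0.077], [-0.003, -1.0, 0.002, 0.223]] q [0.581, 0.431, -0.726, 1.654, 0.303, 1.172, -0.249] w 0.134 F [-1.2, 2.1, -6.3] t 9.65
```

```bash
python3 -m creep '[[0,-0.013,0.0075,0,0,0],[0,-0.026,0.015,0,0,0],[0,-0.039,0.0225,0,0,0],[0,-0.05,0.029,0,0,0],[0,-0.059,0.034,0,0,0],[0,-0.065,0.0375,0,0,0],[0,-0.0675,0.039,0,0,0],[0,-0.0675,0.039,0,0,0]]' 1 80; python3 cam.py j scene,side
```

```text
t: 10.65
position: [0.5846, -0.0777, 0.2915]
orientation: [-0.491, 0.507, -0.507, 0.494]
ft_force: [-0.4, 5.2, -0.3]
width: 0.136
[[-0.029, 0.003, 1.0, 0.585], [-1.0, 0.004, -0.029, -0.078], [-0.004, -1.0, 0.003, 0.292]] q [0.539, 0.451, -0.727, 1.428, 0.297, 1.371, -0.225] w 0.136 F [-0.4, 5.2, -0.3] t 10.65
```

View pics/side_j.png

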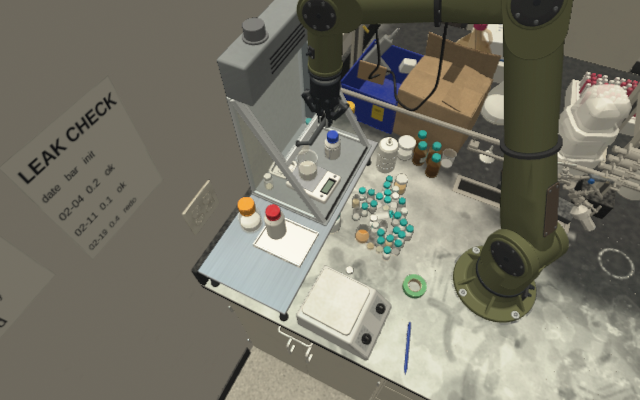

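```bash
python3 -m creep '[[0,0,0,0,0,0],[0,0,0,0,0,0],[0,-0.01,0,0,0,0],[0,-0.04,0,0,0,0],[0,-0.08,0,0,0,0],[0,-0.1,-0.03,0,0,0],[0,-0.11,-0.08,0,0,0],[0,-0.11,-0.13,0,0,0]]' 0.3 80; python3 cam.py; cat > plan.py <<'E'
from h import *
from bench import get_state
OFF=.055
def Rt(psi,pitch,zsign=1):
    p=np.radians(pitch);q=np.radians(psi)
    a=np.array([np.cos(p)*np.cos(q),np.cos(p)*np.sin(q),-np.sin(p)])
    z=zsign*np.array([-np.sin(q),np.cos(q),0]); x=np.cross(a,z)
    return np.column_stack([x,a,z])
def plan(Rg,G=None,tcp=None):
    s=get_state();T=toolT(s);R0=T[:3,:3]
    if tcp is None: tcp=np.array(G)+OFF*Rg[:,1]
    sh=R0.T@(np.array(tcp)-T[:3,3]); rv=R.from_matrix(R0.T@Rg).as_rotvec(degrees=True)/8
    print("tcp",np.round(tcp,4),"shift",np.round(sh,4),"turn",np.round(rv,3),"deg",np.linalg.norm(rv)*8)
    return sh,rv
E
python3 - <<'E'
from plan import *
plan(Rt(0,35),G=(.48,-.025,.285))
plan(Rt(0,35),G=(.511,-.025,.262))
E
```

```text
t: 11.75
position: [0.4536, -0.0742, 0.4024]
orientation: [0.49, -0.507, 0.508, -0.495]
ft_force: [-0.9, -0.1, 1.4]
width: 0.352
[[-0.03, 0.006, 1.0, 0.454], [-1.0, 0.003, -0.03, -0.074], [-0.003, -1.0, 0.006, 0.402]] q [0.729, 0.17, -0.764, 1.49, 0.114, 1.523, -0.062] w 0.352 F [-0.9, -0.1, 1.4] t 11.75
tcp [ 0.5251 -0.025   0.2535] shift [-0.0508  0.1495  0.0691] turn [  5.413 -10.512  -5.289] deg 103.62581126476752
tcp [ 0.5561 -0.025   0.2305] shift [-0.0516  0.1727  0.1   ] turn [  5.413 -10.512  -5.289] deg 103.62581126476752
```

```bash
python3 -m creep '[[-0.006,0,0,0.54,-1.05,-0.53],[-0.012,0,0,1.08,-2.1,-1.06],[-0.018,0.01,0,1.62,-3.15,-1.59],[-0.025,0.02,0,2.16,-4.2,-2.12],[-0.03,0.03,0,2.7,-5.25,-2.65],[-0.04,0.04,0,3.25,-6.3,-3.17],[-0.045,0.05,0,3.79,-7.36,-3.7],[-0.05,0.06,0,4.33,-8.41,-4.23]]' -1 80; python3 cam.py k side; python3 - <<'E'
from plan import *
plan(Rt(0,35),G=(.48,-.025,.285))
plan(Rt(0,35),G=(.511,-.025,.262))
E
```

```text
t: 12.75
position: [0.455, -0.0365, 0.3541]
orientation: [0.642, 0.054, 0.431, -0.631]
ft_force: [0.4, -1.3, 0.0]
width: 1.001
[[0.623, 0.613, 0.486, 0.455], [-0.475, -0.197, 0.858, -0.036], [0.622, -0.765, 0.169, 0.354]] q [0.09, -0.238, -0.276, 2.211, 0.477, 0.584, 0.472] w 1.001 F [0.4, -1.3, 0.0] t 12.75
tcp [ 0.5251 -0.025   0.2535] shift [-0.0202  0.1173  0.025 ] turn [ 1.852 -3.324 -1.643] deg 33.16071590222692
tcp [ 0.5561 -0.025   0.2305] shift [-0.015   0.1539  0.036 ] turn [ 1.852 -3.324 -1.643] deg 33.16071590222692
```

View pics/side_k.png

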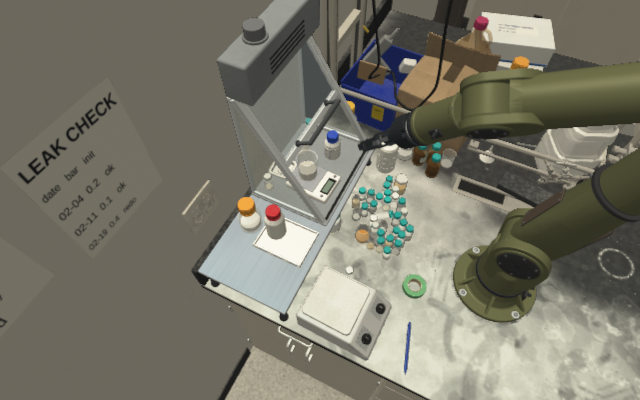

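```bash
python3 -m creep '[[-0.003,0.025,0.006,0.23,-0.42,-0.2],[-0.005,0.05,0.012,0.46,-0.83,-0.41],[-0.008,0.075,0.018,0.7,-1.25,-0.62],[-0.01,0.1,0.024,0.93,-1.66,-0.82],[-0.012,0.12,0.03,1.2,-2.2,-1.1],[-0.014,0.14,0.034,1.5,-2.8,-1.4],[-0.015,0.154,0.036,1.85,-3.32,-1.64],[-0.015,0.154,0.036,1.85,-3.32,-1.64]]' -1 80; python3 cam.py l side,wrist; python3 - <<'E'
from plan import *
plan(Rt(0,35),G=(.511,-.025,.262))
plan(Rt(0,35),G=(.617,-.025,.19))
E
```

```text
t: 13.8
position: [0.5651, -0.0354, 0.2398]
orientation: [0.655, 0.28, 0.326, -0.621]
ft_force: [0.8, 0.1, -2.1]
width: 1.003
[[0.63, 0.772, 0.079, 0.565], [-0.037, -0.071, 0.997, -0.035], [0.775, -0.631, -0.016, 0.24]] q [0.856, 0.206, -1.093, 2.487, 2.303, 0.497, -0.834] w 1.003 F [0.8, 0.1, -2.1] t 13.8
tcp [ 0.5561 -0.025   0.2305] shift [-0.0118 -0.0024  0.0143] turn [ 0.562 -0.302 -0.552] deg 6.750383684819459
tcp [ 0.6621 -0.025   0.1585] shift [-0.0003  0.1248  0.0246] turn [ 0.562 -0.302 -0.552] deg 6.750383684819459
```

View pics/side_l.png

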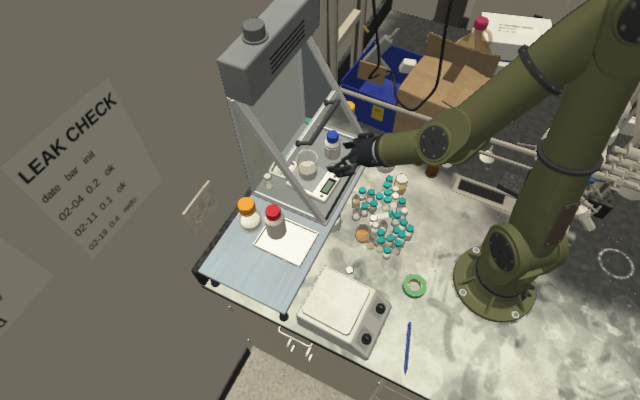

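View pics/wrist_l.png

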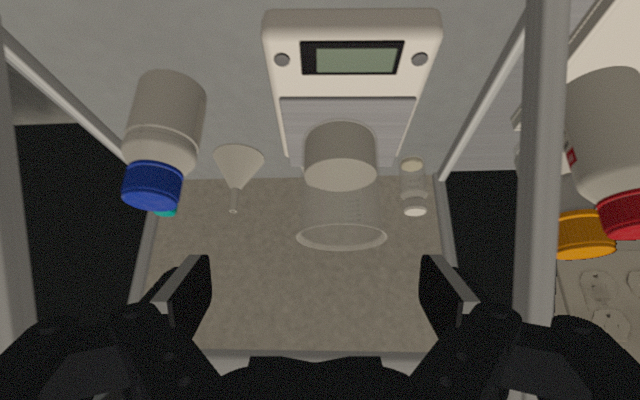

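```bash
python3 - <<'E'
from h import *
W=load("pics/wrist_l.npz")
f=lambda n,u,z: print(n,np.round(onz(W,u,z),4))
f("rim",(341,237),.227); f("rimL",(296,238),.227); f("rimR",(387,238),.227);f("base near",(340,121),.145); f("baseL",(305,138),.145);f("baseR",(376,138),.145)
f("captop far edge",(151,208),.207);f("capL",(122,190),.2);f("capR",(183,192),.2); f("bottle near base",(172,70),.111);f("bL",(134,85),.111);f("bR",(206,90),.111)
f("bal",(264,12),.145);f("bal",(440,12),.145)
print(tri([ray(W,(341,237)),ray(load("pics/wrist_b.npz"),(491.7,117.7))]))
E
```

```text
rim [ 0.6186 -0.0246  0.227 ]
rimL [ 0.6199 -0.056   0.227 ]
rimR [0.6221 0.007  0.227 ]
base near [ 0.5987 -0.0238  0.145 ]
baseL [ 0.6193 -0.0517  0.145 ]
baseR [0.6226 0.0041 0.145 ]
captop far edge [ 0.6086 -0.16    0.207 ]
capL [ 0.5924 -0.1735  0.2   ]
capR [ 0.5977 -0.1326  0.2   ]
bottle near base [ 0.5756 -0.1464  0.111 ]
bL [ 0.589  -0.1835  0.111 ]
bR [ 0.5982 -0.1292  0.111 ]
bal [ 0.5065 -0.0601  0.145 ]
bal [0.5126 0.0267 0.145 ]
(array([ 0.61902779, -0.02423643,  0.22684904]), [0.0003769943043010697, 0.00037699430430106695])
```

```bash
python3 - <<'E'
from plan import *
plan(Rt(0,35),G=(.618,-.0243,.19))
E
python3 -m creep '[[0,0.01,0.008,0.2,-0.1,-0.2],[0,0.025,0.016,0.4,-0.2,-0.4],[0,0.045,0.022,0.56,-0.3,-0.55],[0,0.068,0.0253,0.56,-0.3,-0.55],[0,0.09,0.0253,0.56,-0.3,-0.55],[0,0.11,0.0253,0.56,-0.3,-0.55],[0,0.125,0.0253,0.56,-0.3,-0.55],[0,0.125,0.0253,0.56,-0.3,-0.55]]' -1 80; python3 cam.py m side,wrist; python3 - <<'E'
from plan import *
plan(Rt(0,35),G=(.618,-.0243,.19))
crop("pics/side_m.png",280,100,420,220,5,"pics/m1.png")
E
```

```text
tcp [ 0.6631 -0.0243  0.1585] shift [0.0003 0.1255 0.0254] turn [ 0.562 -0.302 -0.552] deg 6.750383684819459
t: 14.9
position: [0.6629, -0.0247, 0.1579]
orientation: [0.628, 0.325, 0.326, -0.627]
ft_force: [-0.7, 0.5, -0.0]
width: 1.001
[[0.575, 0.818, 0.002, 0.663], [0.0, -0.003, 1.0, -0.025], [0.818, -0.575, -0.002, 0.158]] q [0.771, 0.775, -1.272, 2.454, 2.347, 1.049, -0.592] w 1.001 F [-0.7, 0.5, -0.0] t 14.9
tcp [ 0.6631 -0.0243  0.1585] shift [0.0002 0.0009 0.    ] turn [ 0.009  0.005 -0.006] deg 0.09227056180480817
```

View pics/m1.png

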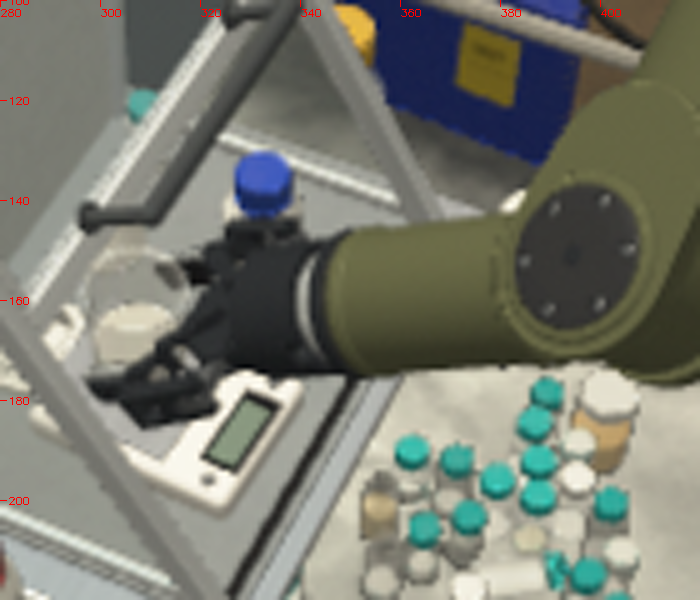

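View pics/wrist_m.png

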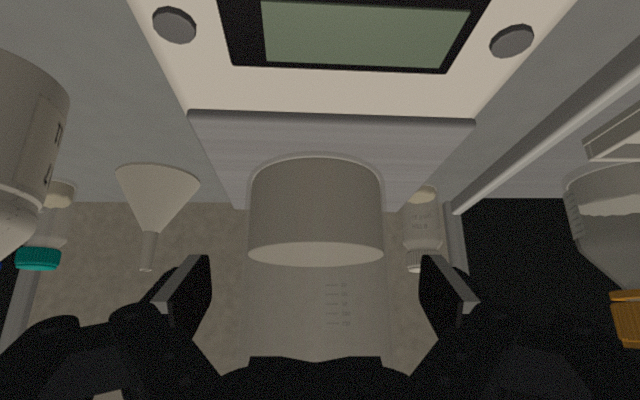

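```bash
python3 -m creep '[[0.005,0,0,0,0,0],[0.01,0,0,0,0,0],[0.0133,0,0,0,0,0],[0.0133,0,0,0,0,0],[0.0133,0,0,0,0,0],[0.0133,0,0,0,0,0],[0.0133,0,0,0,0,0],[0.0133,0,0,0,0,0]]' -1 30; python3 cam.py n wrist;  python3 -m creep '[[0,0,0,0,0,0],[0,0,0,0,0,0],[0,0,0,0,0,0],[0,0,0,0,0,0],[0,0,0,0,0,0],[0,0,0,0,0,0],[0,0,0,0,0,0],[0,0,0,0,0,0]]' 1 30; python3 cam.py o side,wrist; python3 -c "
from h import *
crop('pics/side_o.png',280,100,420,220,5,'pics/o1.png')"
```

```text
t: 16.0
position: [0.6698, -0.0243, 0.1696]
orientation: [0.628, 0.326, 0.326, -0.627]
ft_force: [-0.4, -0.3, 0.4]
width: 1.004
[[0.574, 0.819, 0.0, 0.67], [0.001, -0.001, 1.0, -0.024], [0.819, -0.574, -0.001, 0.17]] q [0.787, 0.75, -1.281, 2.426, 2.325, 1.005, -0.568] w 1.004 F [-0.4, -0.3, 0.4] t 16.0
t: 17.05
position: [0.67, -0.0243, 0.1698]
orientation: [0.628, 0.326, 0.326, -0.627]
ft_force: [2.2, -0.7, 2.1]
width: 0.699
[[0.574, 0.819, 0.001, 0.67], [0.001, -0.001, 1.0, -0.024], [0.819, -0.574, -0.001, 0.17]] q [0.787, 0.749, -1.281, 2.426, 2.325, 1.005, -0.568] w 0.699 F [2.2, -0.7, 2.1] t 17.05
```

View pics/o1.png

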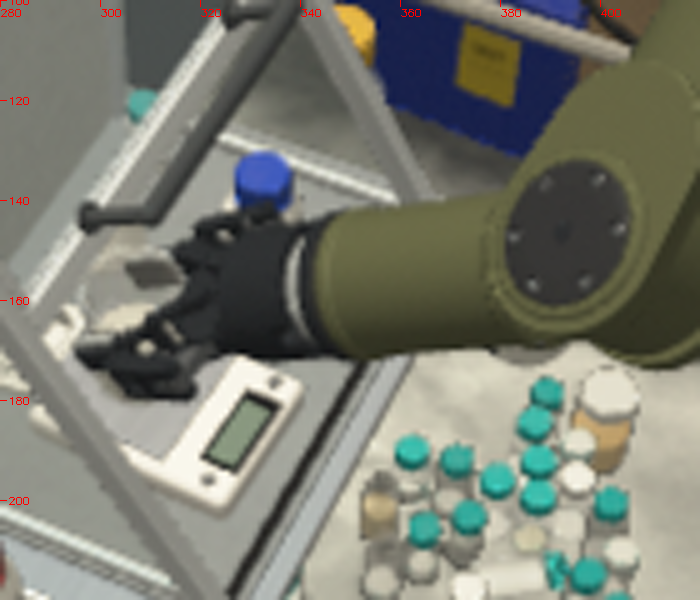

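View pics/wrist_o.png

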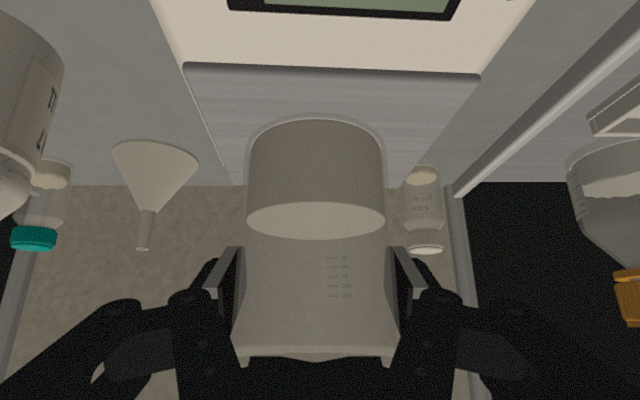

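```bash
cat > kin.py <<'E'
from h import *
from scipy.optimize import least_squares
import itertools,json
D=[([1.3645,0.5083,-0.2375,1.5011,0.1257,1.1489,-0.1548],[0.1915,-0.5944,0.1967],[-0.1099,0.6992,-0.6979,0.1097]),
([1.157,0.187,-0.548,1.568,0.098,1.415,0.254],[0.3383,-0.3292,0.3572],[-0.406,0.579,-0.578,0.406]),
([0.696,0.248,-0.774,1.601,0.174,1.366,-0.128],[0.4782,-0.076,0.3298],[-0.493,0.508,-0.506,0.493]),
([0.614,0.417,-0.711,1.93,0.338,0.918,-0.295],[0.4812,-0.0776,0.1422],[-0.492,0.508,-0.507,0.492]),
([0.613,0.405,-0.727,1.803,0.306,1.049,-0.259],[0.507,-0.0782,0.1869],[-0.492,0.508,-0.507,0.492]),
([0.587,0.457,-0.685,1.975,0.383,0.838,-0.339],[0.482,-0.0767,0.1096],[-0.491,0.508,-0.508,0.493]),
([0.539,0.451,-0.727,1.428,0.297,1.371,-0.225],[0.5846,-0.0777,0.2915],[-0.491,0.507,-0.507,0.494]),
([0.729,0.17,-0.764,1.49,0.114,1.523,-0.062],[0.4536,-0.0742,0.4024],[0.49,-0.507,0.508,-0.495]),
([0.09,-0.238,-0.276,2.211,0.477,0.584,0.472],[0.455,-0.0365,0.3541],[0.642,0.054,0.431,-0.631]),
([0.856,0.206,-1.093,2.487,2.303,0.497,-0.834],[0.5651,-0.0354,0.2398],[0.655,0.28,0.326,-0.621]),
([0.771,0.775,-1.272,2.454,2.347,1.049,-0.592],[0.6629,-0.0247,0.1579],[0.628,0.325,0.326,-0.627]),
([0.787,0.75,-1.281,2.426,2.325,1.005,-0.568],[0.6698,-0.0243,0.1696],[0.628,0.326,0.326,-0.627])]
def H(r=None,t=(0,0,0)):
    T=np.eye(4)
    if r is not None:T[:3,:3]=r
    T[:3,3]=t;return T
def rz(a):c,s=np.cos(a),np.sin(a);return np.array([[c,-s,0],[s,c,0],[0,0,1.]])
def ry(a):c,s=np.cos(a),np.sin(a);return np.array([[c,0,s],[0,1,0],[-s,0,c]])
def fk(q,p,sg,full=False):
    c1,d1,a2,d3,a3,d5,a5,y5,d7,a7,y7=p[:11]; Rt=R.from_rotvec(p[11:14]).as_matrix()
    T=H(rz(sg[0]*q[0]+c1),(0,0,0))@H(None,(a2,0,d1))
    pts=[T[:3,3]]
    T=T@H(ry(q[1]))@H(rz(sg[1]*q[2]))@H(None,(a3,0,d3)); pts.append(T[:3,3])
    T=T@H(ry(q[3]))@H(rz(sg[2]*q[4]))@H(None,(a5,y5,d5)); pts.append(T[:3,3])
    T=T@H(ry(q[5]))@H(rz(sg[3]*q[6]))@H(None,(0,0,0))
    T=T@H(None,(a7,y7,d7))@H(Rt)
    return (T,pts) if full else T
def res(p,sg):
    o=[]
    for q,x,qt in D:
        T=fk(q,p,sg); o+=list((T[:3,3]-x)*1); o+=list(R.from_matrix(T[:3,:3].T@R.from_quat(qt).as_matrix()).as_rotvec()*.3)
    return np.array(o)
if __name__=="__main__":
    best=[]
    for sg in itertools.product([-1,1],repeat=4):
        for trial in range(4):
            rng=np.random.default_rng(trial)
            p0=np.r_[-.15 if trial<2 else rng.uniform(-3,3),.35,0,.4,0,.4,0,0,.3,0,0,R.random(random_state=trial).as_rotvec()]
            r=least_squares(res,p0,args=(sg,),max_nfev=300); best.append((r.cost,sg,r.x.tolist()))
    best.sort(key=lambda b:b[0])
    for b in best[:4]: print(b[0],b[1],np.round(b[2],4).tolist())
    json.dump(best[0],open("kin.json","w"))
E
time python3 kin.py
```

```text
0.00010983002406182147 (-1, -1, -1, -1) [-0.0082, 0.2124, 0.0039, 0.586, 0.0041, 0.3902, -0.0022, -0.0059, 0.3714, 0.0192, -0.0108, 1.2069, -1.2161, -1.2134]
0.000109830024061822 (-1, -1, -1, -1) [-0.0082, 0.2124, 0.0039, 0.586, 0.0041, 0.3902, -0.0022, -0.0059, 0.3714, 0.0192, -0.0108, 1.2069, -1.2161, -1.2134]
0.00010983002406182448 (-1, -1, -1, -1) [-0.0082, 0.2124, 0.0039, 0.586, 0.0041, 0.3902, -0.0022, -0.0059, 0.3714, 0.0192, -0.0108, -2.405, 2.4234, 2.418]
0.00010983002406182561 (-1, -1, -1, -1) [-6.2914, 0.2124, 0.0039, 0.586, 0.0041, 0.3902, -0.0022, -0.0059, 0.3714, 0.0192, -0.0108, -2.405, 2.4234, 2.418]
real	1m58.445s
user	1m58.038s
sys	0m0.139s
```

```bash
cat > ik.py <<'E'
from kin import *
from plan import Rt
_,sg,p=json.load(open("kin.json"));p=np.array(p)
LO=np.array([-3.08,-.24,-1.43,0,-1.52,.17,-2.89]);HI=np.array([3.08,2.05,1.35,2.5,4.66,1.96,2.89])
def ik(tcp,Rg,q0,m=.03):
    def f(q):
        T=fk(q,p,sg); return np.r_[(T[:3,3]-tcp)*10,R.from_matrix(T[:3,:3].T@Rg).as_rotvec()*3,1e-3*(q-q0)]
    r=least_squares(f,np.clip(q0,LO+m+.001,HI-m-.001),bounds=(LO+m,HI-m),max_nfev=60)
    T=fk(r.x,p,sg); return r.x,np.linalg.norm(T[:3,3]-tcp),np.linalg.norm(R.from_matrix(T[:3,:3].T@Rg).as_rotvec())
E
cat > t1.py <<'E'
from ik import *
q0=np.array([.787,.749,-1.281,2.426,2.325,1.005,-.568])
for psi in range(-120,151,15):
    out=[]
    for z,c in ((.127,np.array([.379,.279])),(.2,np.array([.379,.279]))):
        d=np.array([np.cos(np.radians(psi)),np.sin(np.radians(psi))])
        tcp=np.r_[c+.051*d,z]
        b=None
        for s in range(3):
            qs=q0 if s==0 else np.random.default_rng(s).uniform(LO,HI)
            r=ik(tcp,Rt(psi,35),qs)
            if b is None or r[1]+.1*r[2]<b[1]+.1*b[2]-1e-4: b=r
        out.append(b)
    print(psi,[(round(b[1]*1000,1),round(np.degrees(b[2]),1),np.round(b[0],2).tolist()) for b in out])
E
time python3 t1.py
```

```text
-120 [(np.float64(0.0), np.float64(0.0), [-0.45, 0.91, -0.6, 1.52, 0.43, 1.85, -1.74]), (np.float64(0.0), np.float64(0.0), [-0.54, 0.79, -0.43, 1.47, 0.36, 1.93, -1.59])]
-105 [(np.float64(0.0), np.float64(0.0), [-0.51, 0.9, -0.65, 1.58, 0.58, 1.85, -1.65]), (np.float64(0.0), np.float64(0.0), [-0.75, 0.73, -0.2, 1.53, 0.43, 1.83, -1.33])]
-90 [(np.float64(0.0), np.float64(0.0), [-0.47, 0.95, -0.89, 1.67, 0.77, 1.92, -1.68]), (np.float64(0.0), np.float64(0.0), [-0.54, 0.79, -0.74, 1.62, 0.7, 1.93, -1.5])]
-75 [(np.float64(0.0), np.float64(0.0), [-0.52, 0.92, -0.92, 1.79, 0.9, 1.88, -1.59]), (np.float64(0.0), np.float64(0.0), [-0.55, 0.77, -0.84, 1.74, 0.84, 1.9, -1.43])]
-60 [(np.float64(0.0), np.float64(0.0), [-0.58, 0.86, -0.9, 1.93, 1.02, 1.79, -1.49]), (np.float64(0.0), np.float64(0.0), [-0.69, 0.66, -0.67, 1.88, 0.92, 1.7, -1.26])]
-45 [(np.float64(0.0), np.float64(0.0), [-0.63, 0.8, -0.86, 2.08, 1.14, 1.67, -1.42]), (np.float64(0.0), np.float64(0.0), [-0.64, 0.64, -0.82, 2.03, 1.07, 1.66, -1.24])]
-30 [(np.float64(0.0), np.float64(0.0), [-0.63, 0.77, -0.92, 2.24, 1.3, 1.62, -1.4
[... 1445 characters left out ...]
loat64(0.0), np.float64(0.0), [0.69, 1.04, -1.4, 2.31, 0.22, 0.33, 2.77]), (np.float64(27.4), np.float64(5.8), [0.66, 0.85, -1.4, 2.18, -0.05, 0.5, 2.86])]
120 [(np.float64(13.7), np.float64(3.0), [0.61, 1.09, -1.4, 2.15, 0.24, 0.62, 2.86]), (np.float64(28.5), np.float64(9.2), [0.57, 0.92, -1.4, 2.02, 0.04, 0.8, 2.86])]
135 [(np.float64(27.0), np.float64(9.1), [0.49, 1.12, -1.4, 2.01, 0.28, 0.89, 2.86]), (np.float64(30.2), np.float64(13.7), [0.45, 0.98, -1.4, 1.87, 0.11, 1.08, 2.86])]
150 [(np.float64(33.8), np.float64(15.7), [0.36, 1.15, -1.4, 1.87, 0.3, 1.16, 2.86]), (np.float64(31.9), np.float64(18.8), [0.33, 1.04, -1.4, 1.73, 0.15, 1.34, 2.86])]
real	0m15.185s
user	0m15.501s
sys	0m0.152s
```

```bash
cat > t2.py <<'E'
from ik import *
import sys
def chain(W,q,n=8,pitch=35,off=.051):
    prev=W[0]
    for w in W[1:]:
        for k in range(1,n+1):
            a=k/n; v=[(1-a)*np.array(prev[i])+a*np.array(w[i]) for i in range(len(w))]
            psi=v[1];pt=v[2] if len(v)>2 else pitch; d=np.array([np.cos(np.radians(psi)),np.sin(np.radians(psi)),0])
            tcp=v[0]+off*d
            qn,e,eo=ik(tcp,Rt(psi,pt),q); st=np.abs(qn-q).max(); q=qn
            if k==n or e>.002: print(np.round(v[0],3).tolist(),np.round(psi),"e",round(e*1000,1),round(np.degrees(eo),1),"maxstep",round(st,2),np.round(q,2).tolist())
        prev=w
    return q
if __name__=="__main__":
    q=np.array([.787,.749,-1.281,2.426,2.325,1.005,-.568])
    chain([((.619,-.024,.17),0),((.619,-.024,.18),0),((.50,-.02,.24),0),((.45,.12,.25),-25),((.379,.279,.22),-40),((.379,.279,.127),-40)],q)
    print("alt yaw earlier")
    chain([((.619,-.024,.17),0),((.619,-.024,.18),0),((.50,-.02,.24),-15),((.45,.12,.25),-35),((.379,.279,.22),-45),((.379,.279,.127),-45)],q)
E
python3 t2.py
```

```text
[0.619, -0.024, 0.18] 0.0 e 0.0 0.0 maxstep 0.0 [0.79, 0.74, -1.29, 2.42, 2.32, 0.99, -0.56]
[0.56, -0.022, 0.21] 0.0 e 3.5 0.8 maxstep 0.28 [-0.87, 0.53, 1.32, 2.47, 4.03, 0.83, -2.5]
[0.545, -0.022, 0.218] 0.0 e 6.7 1.5 maxstep 0.09 [-0.92, 0.45, 1.32, 2.47, 4.04, 0.74, -2.49]
[0.53, -0.021, 0.225] 0.0 e 9.4 2.2 maxstep 0.1 [-0.97, 0.38, 1.32, 2.47, 4.03, 0.64, -2.47]
[0.515, -0.02, 0.232] 0.0 e 11.9 2.8 maxstep 0.11 [-1.03, 0.29, 1.32, 2.47, 4.0, 0.54, -2.43]
[0.5, -0.02, 0.24] 0.0 e 14.0 3.3 maxstep 0.12 [-1.1, 0.2, 1.32, 2.47, 3.92, 0.42, -2.34]
[0.494, -0.003, 0.241] -3.0 e 15.0 3.5 maxstep 0.36 [-1.24, 0.18, 1.32, 2.47, 3.56, 0.31, -2.11]
[0.488, 0.015, 0.242] -6.0 e 15.3 3.5 maxstep 0.45 [-1.36, 0.19, 1.32, 2.47, 3.12, 0.26, -1.79]
[0.481, 0.032, 0.244] -9.0 e 14.1 3.2 maxstep 0.44 [-1.46, 0.22, 1.32, 2.47, 2.67, 0.26, -1.49]
[0.475, 0.05, 0.245] -12.0 e 11.0 2.5 maxstep 0.32 [-1.55, 0.26, 1.32, 2.47, 2.36, 0.29, -1.3]
[0.469, 0.068, 0.246] -16.0 e 6.6 1.5 maxstep 0.21 [-1.62, 0.31, 1.32, 2.47, 2.15, 0.31, -1.21]
[0.45, 0.12, 0.25] -25.0 e 0.0 0.0 maxstep 0.29 [-1.74, 0.43, 1
[... 479 characters left out ...]
.11, 0.42, 1.32, 2.47, 3.66, 0.47, -2.39]
[0.515, -0.02, 0.232] -13.0 e 7.3 1.7 maxstep 0.2 [-1.19, 0.36, 1.32, 2.47, 3.46, 0.37, -2.22]
[0.5, -0.02, 0.24] -15.0 e 9.1 2.1 maxstep 0.34 [-1.27, 0.3, 1.32, 2.47, 3.12, 0.3, -1.92]
[0.494, -0.003, 0.241] -18.0 e 7.8 1.8 maxstep 0.33 [-1.36, 0.32, 1.32, 2.47, 2.79, 0.28, -1.69]
[0.488, 0.015, 0.242] -20.0 e 5.2 1.2 maxstep 0.29 [-1.44, 0.34, 1.32, 2.47, 2.5, 0.28, -1.51]
[0.45, 0.12, 0.25] -35.0 e 0.0 0.0 maxstep 0.13 [-1.67, 0.47, 1.16, 2.3, 1.08, 0.54, -0.6]
[0.379, 0.279, 0.22] -45.0 e 0.0 0.0 maxstep 0.05 [-1.74, 0.64, 0.89, 2.0, 0.59, 0.95, -0.54]
[0.379, 0.279, 0.127] -45.0 e 0.0 0.0 maxstep 0.02 [-1.69, 0.79, 0.85, 2.08, 0.56, 0.76, -0.65]
```

```bash
cat > t3.py <<'E'
from t2 import *
q=np.array([.787,.749,-1.281,2.426,2.325,1.005,-.568])
print("A");chain([((.619,-.024,.17),0),((.619,-.024,.18),0),((.58,-.022,.205),-25),((.50,-.02,.25),-40),((.45,.12,.25),-40),((.379,.279,.22),-40),((.379,.279,.127),-40)],q)
print("B rot in place");chain([((.619,-.024,.17),0),((.619,-.024,.18),0),((.615,-.022,.185),-35),((.50,-.02,.25),-40),((.45,.12,.25),-40),((.379,.279,.22),-40)],q)
print("C");chain([((.619,-.024,.17),0),((.619,-.024,.18),0),((.58,-.022,.205),25),((.50,-.02,.25),40),((.45,.12,.25),60)],q)
E
python3 t3.py
```

```text
A
[0.619, -0.024, 0.18] 0.0 e 0.0 0.0 maxstep 0.0 [0.79, 0.74, -1.29, 2.42, 2.32, 0.99, -0.56]
[0.58, -0.022, 0.205] -25.0 e 0.0 0.0 maxstep 0.06 [0.49, 0.62, -1.21, 2.37, 1.88, 1.29, -0.82]
[0.5, -0.02, 0.25] -40.0 e 0.0 0.0 maxstep 0.04 [0.38, 0.46, -1.23, 2.35, 1.51, 1.39, -0.91]
[0.45, 0.12, 0.25] -40.0 e 0.0 0.0 maxstep 0.05 [-0.06, 0.52, -1.18, 2.25, 1.28, 1.61, -1.06]
[0.379, 0.279, 0.22] -40.0 e 0.0 0.0 maxstep 0.05 [-0.51, 0.69, -1.08, 2.06, 1.13, 1.8, -1.26]
[0.379, 0.279, 0.127] -40.0 e 0.0 0.0 maxstep 0.02 [-0.58, 0.84, -1.0, 2.13, 1.21, 1.75, -1.45]
B rot in place
[0.619, -0.024, 0.18] 0.0 e 0.0 0.0 maxstep 0.0 [0.79, 0.74, -1.29, 2.42, 2.32, 0.99, -0.56]
[0.615, -0.022, 0.185] -35.0 e 0.0 0.0 maxstep 0.06 [0.36, 0.71, -1.12, 2.24, 1.8, 1.43, -0.86]
[0.5, -0.02, 0.25] -40.0 e 0.0 0.0 maxstep 0.04 [0.4, 0.47, -1.26, 2.35, 1.51, 1.41, -0.91]
[0.45, 0.12, 0.25] -40.0 e 0.0 0.0 maxstep 0.05 [-0.05, 0.53, -1.2, 2.25, 1.28, 1.62, -1.07]
[0.379, 0.279, 0.22] -40.0 e 0.0 0.0 maxstep 0.05 [-0.51, 0.69, -1.09, 2.06, 1.13, 1.82, -1.26]
C
[0.619, -0.024, 0.18] 0.0 e 0.0 0.0 maxstep 
[... 362 characters left out ...]
axstep 0.02 [1.43, 0.52, -1.4, 2.41, 4.63, 0.23, -2.17]
[0.488, 0.015, 0.25] 45.0 e 6.7 2.1 maxstep 0.02 [1.41, 0.52, -1.4, 2.42, 4.63, 0.25, -2.16]
[0.481, 0.032, 0.25] 48.0 e 7.3 2.2 maxstep 0.03 [1.38, 0.51, -1.4, 2.43, 4.63, 0.26, -2.15]
[0.475, 0.05, 0.25] 50.0 e 7.9 2.4 maxstep 0.03 [1.35, 0.51, -1.4, 2.44, 4.63, 0.27, -2.14]
[0.469, 0.068, 0.25] 52.0 e 8.5 2.5 maxstep 0.03 [1.32, 0.51, -1.4, 2.44, 4.63, 0.28, -2.13]
[0.462, 0.085, 0.25] 55.0 e 9.0 2.7 maxstep 0.03 [1.29, 0.51, -1.4, 2.45, 4.63, 0.29, -2.13]
[0.456, 0.102, 0.25] 58.0 e 9.4 2.8 maxstep 0.03 [1.26, 0.5, -1.4, 2.46, 4.63, 0.29, -2.12]
[0.45, 0.12, 0.25] 60.0 e 9.8 2.9 maxstep 0.04 [1.22, 0.5, -1.4, 2.46, 4.63, 0.3, -2.11]
```

```bash
cat > rows.py <<'E'
from plan import *
def rows(W,off=.051,pitch=35,zs=1):
    s=get_state();T=toolT(s);R0=T[:3,:3]
    for w in W:
        (x,y,z),psi=w[0],w[1]; pt=w[2] if len(w)>2 else pitch
        d=np.array([np.cos(np.radians(psi)),np.sin(np.radians(psi)),0]); Rg=Rt(psi,pt,zs)
        sh=R0.T@(np.array([x,y,z])+off*d-T[:3,3]); rv=R.from_matrix(R0.T@Rg).as_rotvec(degrees=True)/8
        print([float(round(v,3)) for v in sh]+[float(round(v,2)) for v in rv])
E
python3 - <<'E'
from rows import *
rows([((.619,-.0243,.173),0),((.619,-.0243,.178),0),((.613,-.024,.184),-4),((.605,-.024,.19),-9),((.596,-.024,.196),-15),((.584,-.024,.204),-21),((.570,-.024,.214),-26),((.555,-.024,.223),-30)])
E
```

```text
[0.003, -0.002, 0.0, 0.01, 0.0, -0.0]
[0.007, -0.005, 0.0, 0.01, 0.0, -0.0]
[0.008, -0.013, -0.003, -0.4, 0.29, -0.0]
[0.008, -0.024, -0.008, -0.91, 0.65, -0.0]
[0.007, -0.035, -0.013, -1.53, 1.08, -0.0]
[0.006, -0.051, -0.018, -2.14, 1.51, -0.0]
[0.005, -0.07, -0.022, -2.65, 1.87, -0.0]
[0.003, -0.088, -0.025, -3.06, 2.16, -0.0]
```

```bash
python3 -m creep '[[0.003,-0.002,0,0,0,0],[0.007,-0.005,0,0,0,0],[0.008,-0.013,-0.003,-0.4,0.29,0],[0.008,-0.024,-0.008,-0.91,0.65,0],[0.007,-0.035,-0.013,-1.53,1.08,0],[0.006,-0.051,-0.018,-2.14,1.51,0],[0.005,-0.07,-0.022,-2.65,1.87,0],[0.003,-0.088,-0.025,-3.06,2.16,0]]' 1 30; python3 cam.py p side,wrist;  python3 - <<'E'
from rows import *
crop("pics/side_p.png",260,60,460,220,4,"pics/p1.png")
rows([((.545,-.022,.232),-32),((.53,-.018,.24),-34),((.512,-.01,.248),-36),((.50,.015,.25),-38),((.488,.05,.25),-40),((.476,.085,.25),-40),((.464,.12,.25),-40),((.45,.155,.25),-40)])
E
```

```text
t: 18.15
position: [0.5988, -0.0485, 0.2232]
orientation: [0.69, 0.152, 0.478, -0.522]
ft_force: [0.5, -0.4, -1.4]
width: 0.699
[[0.497, 0.709, 0.501, 0.599], [-0.289, -0.41, 0.865, -0.048], [0.819, -0.574, 0.001, 0.223]] q [0.434, 0.539, -1.237, 2.384, 1.71, 1.339, -0.867] w 0.699 F [0.5, -0.4, -1.4] t 18.15
[0.001, -0.012, -0.007, -0.22, 0.14, 0.01]
[-0.001, -0.029, -0.013, -0.43, 0.28, 0.01]
[-0.005, -0.05, -0.017, -0.63, 0.43, 0.0]
[-0.017, -0.07, -0.003, -0.84, 0.57, 0.0]
[-0.033, -0.093, 0.02, -1.04, 0.71, 0.0]
[-0.049, -0.115, 0.044, -1.04, 0.71, 0.0]
[-0.065, -0.138, 0.069, -1.04, 0.71, 0.0]
[-0.082, -0.162, 0.092, -1.04, 0.71, 0.0]
```

View pics/p1.png

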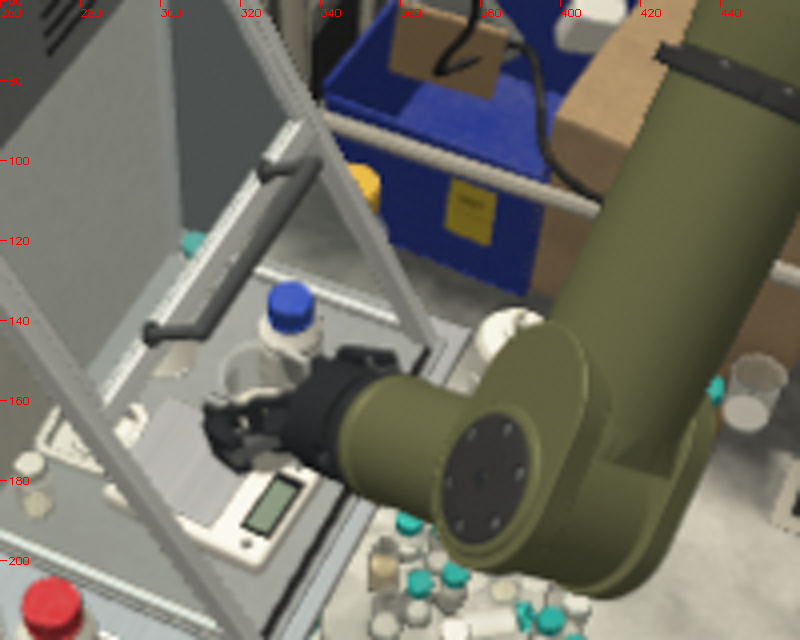

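View pics/wrist_p.png

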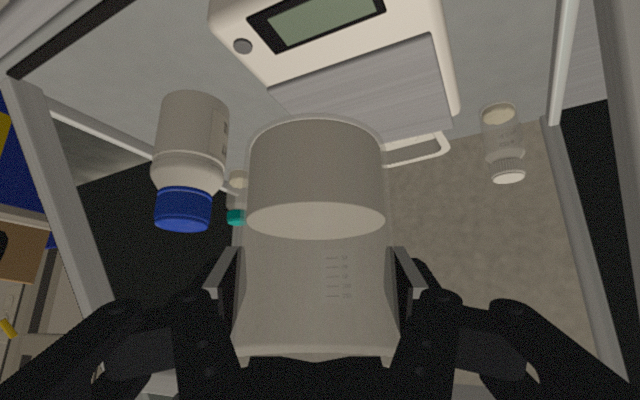

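```bash
python3 -m creep '[[0.001,-0.012,-0.007,-0.22,0.14,0],[-0.001,-0.029,-0.013,-0.43,0.28,0],[-0.005,-0.05,-0.017,-0.63,0.43,0],[-0.017,-0.07,-0.003,-0.84,0.57,0],[-0.033,-0.093,0.02,-1.04,0.71,0],[-0.049,-0.115,0.044,-1.04,0.71,0],[-0.065,-0.138,0.069,-1.04,0.71,0],[-0.082,-0.162,0.092,-1.04,0.71,0]]' 1 30; python3 cam.py q wrist;  python3 - <<'E'
from rows import *
rows([((.437,.185,.25),-40),((.42,.22,.245),-40),((.40,.25,.235),-40),((.385,.272,.22),-40),((.379,.279,.205),-40),((.379,.279,.19),-40),((.379,.279,.18),-40),((.379,.279,.18),-40)])
E
```

```text
t: 19.25
position: [0.4897, 0.1231, 0.2491]
orientation: [0.701, 0.093, 0.521, -0.478]
ft_force: [0.1, 0.6, -1.8]
width: 0.704
[[0.44, 0.628, 0.641, 0.49], [-0.368, -0.525, 0.767, 0.123], [0.819, -0.574, -0.0, 0.249]] q [-0.198, 0.559, -1.184, 2.191, 1.203, 1.701, -1.117] w 0.704 F [0.1, 0.6, -1.8] t 19.25
[-0.013, -0.021, 0.01, -0.06, 0.01, -0.03]
[-0.038, -0.047, 0.026, -0.06, 0.01, -0.03]
[-0.066, -0.069, 0.037, -0.06, 0.01, -0.03]
[-0.093, -0.081, 0.044, -0.06, 0.01, -0.03]
[-0.11, -0.08, 0.045, -0.06, 0.01, -0.03]
[-0.123, -0.072, 0.045, -0.06, 0.01, -0.03]
[-0.131, -0.066, 0.045, -0.06, 0.01, -0.03]
[-0.131, -0.066, 0.045, -0.06, 0.01, -0.03]
```

View pics/wrist_q.png

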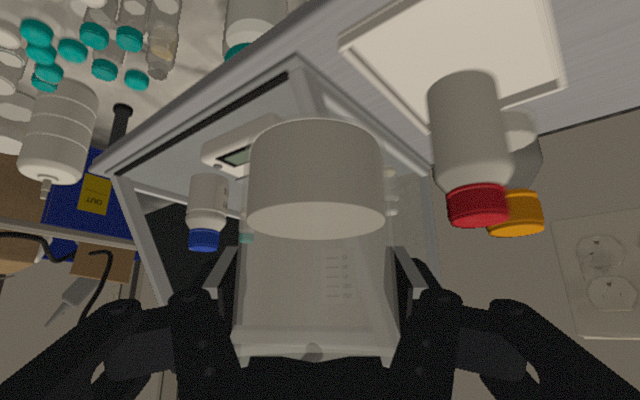

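```bash
python3 -m creep '[[-0.013,-0.021,0.01,0,0,0],[-0.038,-0.047,0.026,0,0,0],[-0.066,-0.069,0.037,0,0,0],[-0.093,-0.081,0.044,0,0,0],[-0.11,-0.08,0.045,0,0,0],[-0.123,-0.072,0.045,0,0,0],[-0.131,-0.066,0.045,0,0,0],[-0.131,-0.066,0.045,0,0,0]]' 1 30; python3 cam.py r wrist,side,scene;  python3 - <<'E'
from h import *
crop("pics/side_r.png",240,200,430,350,4,"pics/r1.png")
crop("pics/scene_r.png",240,200,430,350,4,"pics/r2.png")
E
```

```text
t: 20.3
position: [0.4181, 0.2453, 0.1794]
orientation: [0.7, 0.093, 0.519, -0.481]
ft_force: [0.5, -0.5, -2.1]
width: 0.699
[[0.443, 0.63, 0.638, 0.418], [-0.369, -0.52, 0.77, 0.245], [0.817, -0.577, 0.002, 0.179]] q [-0.591, 0.761, -1.082, 2.092, 1.107, 1.813, -1.395] w 0.699 F [0.5, -0.5, -2.1] t 20.3
```

View pics/wrist_r.png

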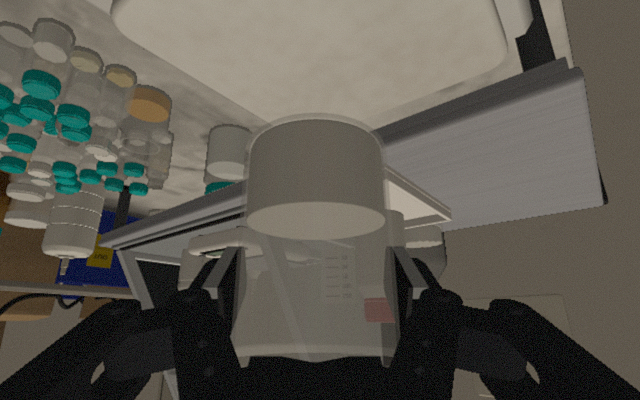

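View pics/r1.png

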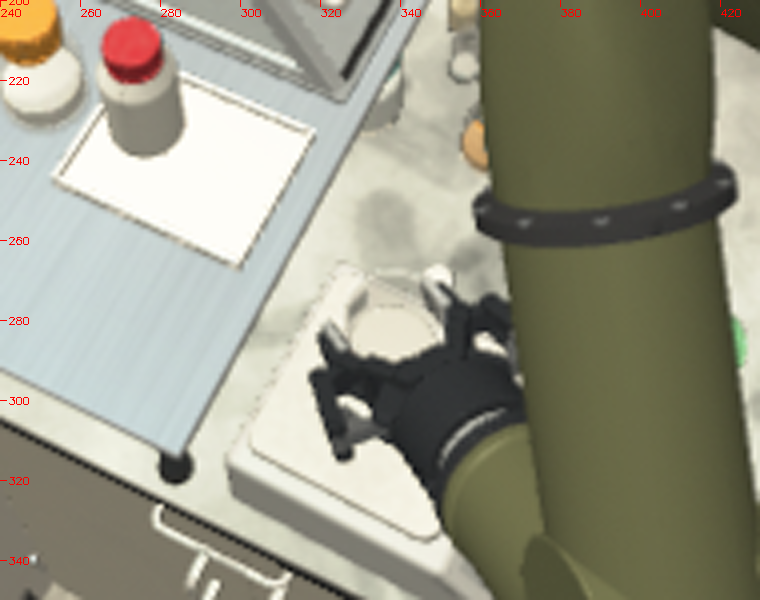

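View pics/r2.png

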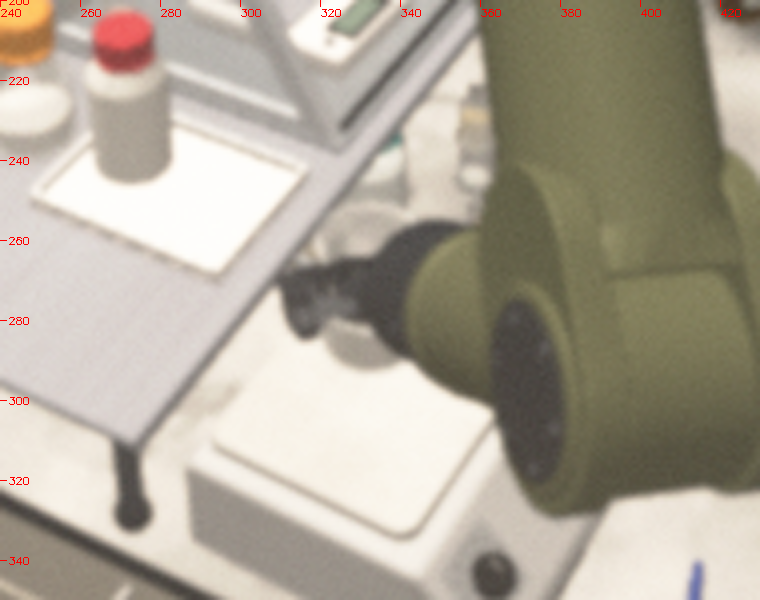

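```bash
python3 - <<'E'
from h import *
crop("pics/wrist_r.png",90,0,530,160,2,"pics/r3.png")
im=cv2.imread("pics/r3.png");cv2.imwrite("pics/r3.png",cv2.resize(im,(800,291)))
W=load("pics/wrist_r.npz")
for u in [(125,35),(170,68),(235,113),(505,62),(450,85),(390,112)]: print(u,np.round(onz(W,u,.101),4))
c=np.array([.379,.279])
for dx,dy in [(70,-70),(70,70),(-70,-70)]: print(dx,dy,proj(W,(c[0]+dx/1e3,c[1]+dy/1e3,.101)))
E
```

```text
(125, 35) [0.3191 0.2141 0.101 ]
(170, 68) [0.344  0.2093 0.101 ]
(235, 113) [0.3919 0.202  0.101 ]
(505, 62) [0.4513 0.345  0.101 ]
(450, 85) [0.4516 0.3168 0.101 ]
(390, 112) [0.4539 0.2782 0.101 ]
70 -70 [302.88465655 143.15455619]
70 70 [512.57452753  55.99230237]
-70 -70 [96.77304619 27.16275885]
```

View pics/r3.png

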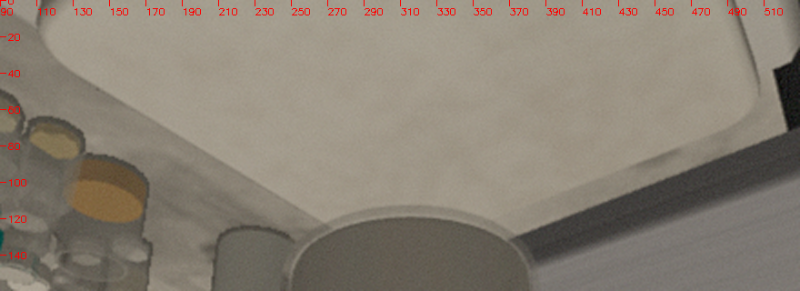

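```bash
python3 - <<'E'
from rows import *
rows([((.380,.277,.17),-39.6),((.380,.277,.16),-39.6),((.380,.277,.148),-39.6),((.380,.277,.137),-39.6),((.380,.277,.131),-39.6),((.380,.277,.1275),-39.6),((.380,.277,.126),-39.6)])
E
```

```text
[-0.007, 0.008, -0.0, -0.01, -0.03, -0.03]
[-0.016, 0.013, -0.0, -0.01, -0.03, -0.03]
[-0.025, 0.02, -0.0, -0.01, -0.03, -0.03]
[-0.034, 0.027, -0.0, -0.01, -0.03, -0.03]
[-0.039, 0.03, -0.0, -0.01, -0.03, -0.03]
[-0.042, 0.032, -0.0, -0.01, -0.03, -0.03]
[-0.043, 0.033, -0.0, -0.01, -0.03, -0.03]
```

```bash
python3 -m creep '[[-0.007,0.008,0,0,0,0],[-0.016,0.013,0,0,0,0],[-0.025,0.02,0,0,0,0],[-0.034,0.027,0,0,0,0],[-0.039,0.03,0,0,0,0],[-0.042,0.032,0,0,0,0],[-0.043,0.0328,0,0,0,0],[-0.043,0.0328,0,0,0,0]]' 1 30; python3 cam.py s side;  python3 - <<'E'
from h import *
crop("pics/side_s.png",270,220,430,350,5,"pics/s1.png")
E
```

```text
t: 21.45
position: [0.4196, 0.2449, 0.1265]
orientation: [0.699, 0.093, 0.52, -0.482]
ft_force: [1.0, -0.2, -1.4]
width: 0.697
[[0.442, 0.631, 0.638, 0.42], [-0.371, -0.519, 0.77, 0.245], [0.817, -0.577, 0.004, 0.127]] q [-0.626, 0.855, -1.034, 2.131, 1.156, 1.782, -1.503] w 0.697 F [1.0, -0.2, -1.4] t 21.45
```

View pics/s1.png

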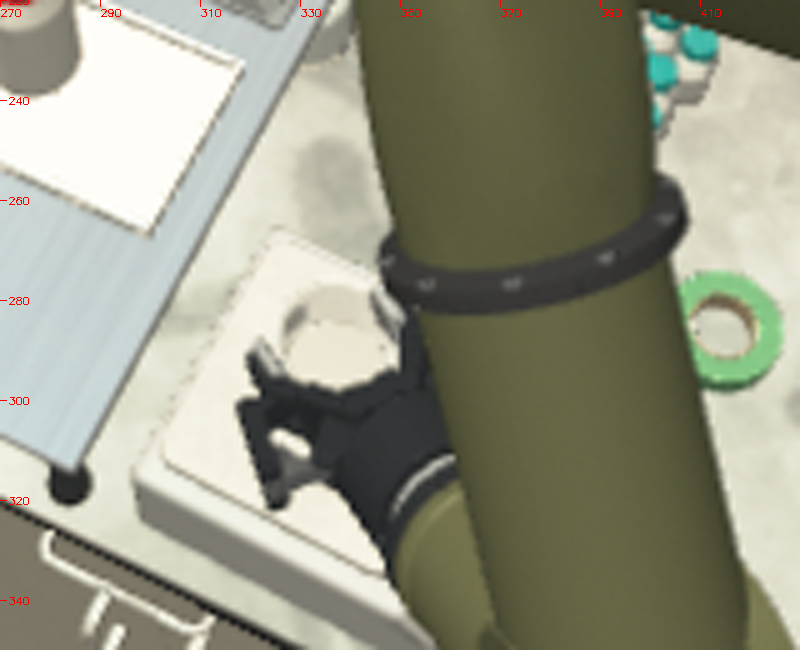

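```bash
python3 -m creep '[[-0.001,0.0008,0,0,0,0],[-0.001,0.0008,0,0,0,0],[-0.001,0.0008,0,0,0,0],[-0.001,0.0008,0,0,0,0],[-0.001,0.0008,0,0,0,0],[-0.001,-0.006,0,0,0,0],[-0.001,-0.025,0,0,0,0],[-0.001,-0.05,0,0,0,0]]' -1 30; python3 cam.py t wrist,side;  python3 - <<'E'
from h import *
crop("pics/side_t.png",270,220,430,350,5,"pics/t1.png")
E
```

```text
t: 22.5
position: [0.3866, 0.2719, 0.1554]
orientation: [0.699, 0.093, 0.52, -0.482]
ft_force: [-0.5, 0.3, 1.3]
width: 1.0
[[0.443, 0.63, 0.638, 0.387], [-0.371, -0.519, 0.77, 0.272], [0.816, -0.578, 0.004, 0.155]] q [-0.693, 0.817, -1.06, 2.073, 1.075, 1.824, -1.486] w 1.0 F [-0.5, 0.3, 1.3] t 22.5
```

View pics/t1.png

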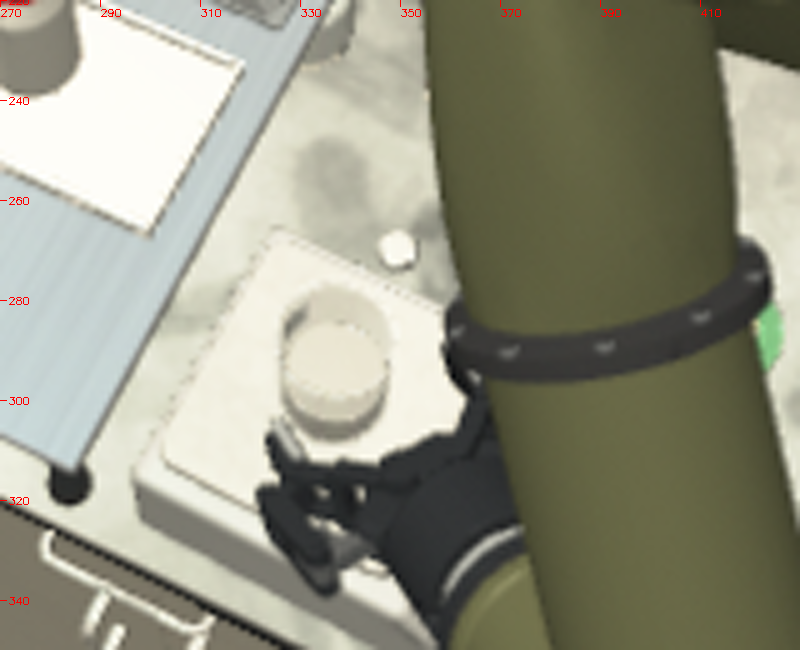

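View pics/wrist_t.png

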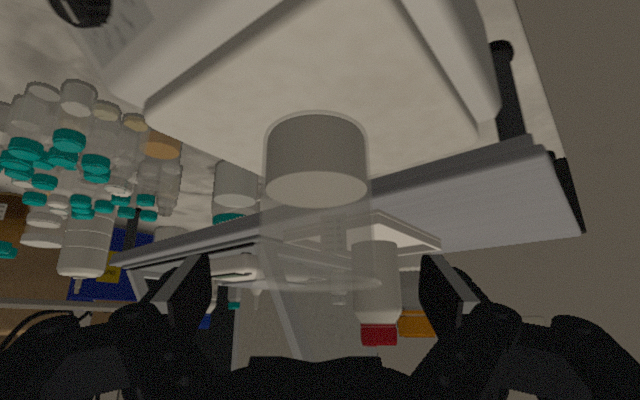

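```bash
python3 - <<'E'
from h import *
W=load("pics/wrist_t.npz");D=load("pics/side_t.npz")
print("base side",onz(D,(337,303.5),.101), "base L/R side",onz(D,(326.5,302),.101),onz(D,(347.5,302),.101))
for n,u in [("near",(317,112)),("L",(265,140)),("R",(370,140))]: print(n,onz(W,u,.101))
for n,u in [("plate corner L",(147,106)),("right edge",(478,138)),("right edge2",(440,85)),("right e3",(380,15)),("left e",(200,70)),("left e",(265,12))]: print(n,np.round(onz(W,u,.101),3))
print("plate px of centre", proj(D,(.38,.277,.101)),proj(W,(.38,.277,.101)))
crop("pics/wrist_t.png",100,0,540,200,2,"pics/t3.png")
im=cv2.imread("pics/t3.png");cv2.imwrite("pics/t3.png",cv2.resize(im,(800,364)))
E
```

```text
base side [0.37256907 0.28947381 0.101     ] base L/R side [0.39906513 0.29782956 0.101     ] [0.34947743 0.2738134  0.101     ]
near [0.36493077 0.29217513 0.101     ]
L [0.36760299 0.25039136 0.101     ]
R [0.40750727 0.29778978 0.101     ]
plate corner L [0.307 0.231 0.101]
right edge [0.446 0.348 0.101]
right edge2 [0.384 0.349 0.101]
right e3 [0.333 0.347 0.101]
left e [0.309 0.274 0.101]
left e [0.306 0.317 0.101]
plate px of centre [336.43299848 298.14296717] [313.13918244 133.34550894]
```

View pics/t3.png

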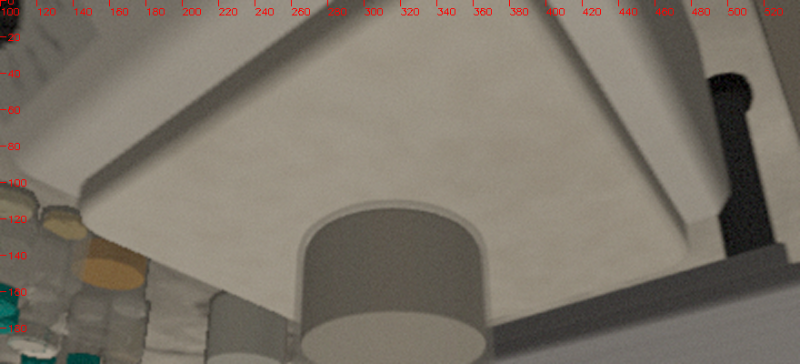

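```bash
cat > t4.py <<'E'
from t2 import *
from bench import get_state
q=np.array(get_state()["q"])
W=[((.350,.302,.155),-39.6,35),((.33,.30,.25),-39.6,35),((.40,.15,.27),-40,30),((.46,-.02,.25),-38,30),((.522,-.104,.18),-35,30),((.593,-.153,.1295),-35,30)]
q=chain(W,q,off=.0476)
print("out")
W2=[((.593,-.153,.1295),-35,30),((.593,-.153,.137),-35,30),((.55,-.12,.175),-38,30),((.50,-.09,.225),-42,30),((.47,.0,.25),-40,30),((.48,.12,.25),-30,30),((.5415,.1875,.2),-25,30),((.5415,.1875,.127),-25,30)]
q=chain(W2,q,off=.0476)
E
python3 t4.py
```

```text
[0.33, 0.3, 0.25] -40.0 e 0.0 0.0 maxstep 0.02 [-0.59, 0.66, -1.14, 2.02, 1.03, 1.89, -1.29]
[0.4, 0.15, 0.27] -40.0 e 0.0 0.0 maxstep 0.05 [-0.25, 0.54, -1.19, 2.27, 1.17, 1.77, -1.21]
[0.46, -0.02, 0.25] -38.0 e 4.3 1.0 maxstep 0.08 [0.33, 0.56, -1.4, 2.47, 1.47, 1.64, -1.08]
[0.468, -0.03, 0.241] -38.0 e 6.5 1.5 maxstep 0.04 [0.36, 0.59, -1.4, 2.47, 1.5, 1.65, -1.07]
[0.476, -0.041, 0.232] -37.0 e 8.5 2.0 maxstep 0.04 [0.38, 0.62, -1.4, 2.47, 1.54, 1.66, -1.06]
[0.483, -0.052, 0.224] -37.0 e 10.2 2.4 maxstep 0.04 [0.41, 0.65, -1.4, 2.47, 1.58, 1.67, -1.04]
[0.491, -0.062, 0.215] -36.0 e 11.7 2.8 maxstep 0.04 [0.44, 0.68, -1.4, 2.47, 1.62, 1.68, -1.03]
[0.499, -0.073, 0.206] -36.0 e 12.9 3.0 maxstep 0.04 [0.46, 0.71, -1.38, 2.47, 1.66, 1.67, -1.02]
[0.507, -0.083, 0.198] -36.0 e 13.9 3.2 maxstep 0.05 [0.49, 0.73, -1.36, 2.47, 1.71, 1.66, -1.0]
[0.514, -0.094, 0.189] -35.0 e 14.6 3.4 maxstep 0.05 [0.51, 0.75, -1.34, 2.47, 1.76, 1.65, -0.99]
[0.522, -0.104, 0.18] -35.0 e 15.1 3.4 maxstep 0.05 [0.53, 0.77, -1.32, 2.47, 1.81, 1.64, -0.98]
[0.531, -0.11, 0.174] -35.0 e 13.5 3.1 maxstep 
[... 1257 characters left out ...]
[0.51, 0.75, -1.36, 2.47, 1.73, 1.71, -1.03]
[0.512, -0.098, 0.213] -41.0 e 2.7 0.6 maxstep 0.03 [0.5, 0.73, -1.37, 2.47, 1.7, 1.71, -1.04]
[0.506, -0.094, 0.219] -42.0 e 2.4 0.6 maxstep 0.03 [0.5, 0.71, -1.38, 2.47, 1.67, 1.71, -1.05]
[0.5, -0.09, 0.225] -42.0 e 2.0 0.5 maxstep 0.03 [0.49, 0.7, -1.4, 2.47, 1.64, 1.71, -1.05]
[0.47, 0.0, 0.25] -40.0 e 0.0 0.0 maxstep 0.03 [0.26, 0.62, -1.4, 2.44, 1.45, 1.74, -1.12]
[0.48, 0.12, 0.25] -30.0 e 0.0 0.0 maxstep 0.03 [0.01, 0.67, -1.37, 2.35, 1.46, 1.79, -1.1]
[0.542, 0.188, 0.2] -25.0 e 0.0 0.0 maxstep 0.02 [-0.09, 0.83, -1.25, 2.25, 1.65, 1.81, -1.04]
[0.542, 0.188, 0.127] -25.0 e 0.0 0.0 maxstep 0.02 [-0.16, 0.96, -1.15, 2.3, 1.73, 1.86, -1.2]
```

```bash
cat > t5.py <<'E'
from t2 import *
from bench import get_state
q0=np.array(get_state()["q"])
for P,ps in ((33,-40),(33,-35),(30,-42)):
    print("==",P,ps)
    W=[((.350,.302,.155),-39.6,35),((.33,.30,.25),-39.6,35),((.40,.15,.27),-40,35),((.48,-.02,.27),-40,35),((.54,-.11,.225),ps,P),((.593,-.153,.185),ps,P),((.593,-.153,.1295),ps,P)]
    q=chain(W,q0,off=.0476)
    print("out")
    W2=[((.593,-.153,.1295),ps,P),((.593,-.153,.185),ps,P),((.54,-.11,.235),ps,P),((.49,-.06,.27),-40,P),((.47,.05,.27),-40,P),((.48,.12,.25),-30,P),((.5415,.1875,.2),-25,P),((.5415,.1875,.127),-25,P)]
    q=chain(W2,q,off=.0476)
E
python3 t5.py
```

```text
== 33 -40
[0.33, 0.3, 0.25] -40.0 e 0.0 0.0 maxstep 0.02 [-0.59, 0.66, -1.14, 2.02, 1.03, 1.89, -1.29]
[0.4, 0.15, 0.27] -40.0 e 0.0 0.0 maxstep 0.06 [-0.15, 0.5, -1.27, 2.23, 1.15, 1.71, -1.12]
[0.48, -0.02, 0.27] -40.0 e 0.0 0.0 maxstep 0.08 [0.47, 0.45, -1.4, 2.36, 1.44, 1.46, -0.89]
[0.54, -0.11, 0.225] -40.0 e 0.0 0.0 maxstep 0.04 [0.6, 0.61, -1.28, 2.39, 1.75, 1.45, -0.9]
[0.593, -0.153, 0.185] -40.0 e 0.0 0.0 maxstep 0.02 [0.64, 0.74, -1.19, 2.33, 1.93, 1.45, -0.85]
[0.593, -0.153, 0.13] -40.0 e 0.0 0.0 maxstep 0.02 [0.58, 0.86, -1.11, 2.38, 2.02, 1.54, -0.96]
out
[0.593, -0.153, 0.185] -40.0 e 0.0 0.0 maxstep 0.01 [0.64, 0.74, -1.19, 2.33, 1.93, 1.45, -0.85]
[0.54, -0.11, 0.235] -40.0 e 0.0 0.0 maxstep 0.03 [0.62, 0.59, -1.3, 2.38, 1.73, 1.44, -0.87]
[0.49, -0.06, 0.27] -40.0 e 0.0 0.0 maxstep 0.02 [0.56, 0.46, -1.39, 2.4, 1.54, 1.43, -0.88]
[0.47, 0.05, 0.27] -40.0 e 0.0 0.0 maxstep 0.05 [0.18, 0.49, -1.3, 2.31, 1.36, 1.6, -1.0]
[0.48, 0.12, 0.25] -30.0 e 0.0 0.0 maxstep 0.02 [0.03, 0.56, -1.29, 2.32, 1.44, 1.62, -1.02]
[0.542, 0.188, 0.2] -25.0 e 0.0 0.0 maxstep 0.02 [-0.09
[... 1907 characters left out ...]
88, -1.06, 2.39, 2.03, 1.61, -1.04]
out
[0.593, -0.153, 0.185] -42.0 e 0.0 0.0 maxstep 0.01 [0.58, 0.76, -1.14, 2.35, 1.94, 1.53, -0.93]
[0.54, -0.11, 0.235] -42.0 e 0.0 0.0 maxstep 0.03 [0.54, 0.61, -1.24, 2.4, 1.75, 1.52, -0.95]
[0.49, -0.06, 0.27] -40.0 e 0.0 0.0 maxstep 0.02 [0.49, 0.48, -1.34, 2.43, 1.58, 1.5, -0.96]
[0.47, 0.05, 0.27] -40.0 e 0.0 0.0 maxstep 0.04 [0.11, 0.52, -1.27, 2.34, 1.39, 1.66, -1.07]
[0.48, 0.12, 0.25] -30.0 e 0.0 0.0 maxstep 0.02 [-0.03, 0.59, -1.26, 2.35, 1.47, 1.68, -1.08]
[0.542, 0.188, 0.2] -25.0 e 0.0 0.0 maxstep 0.02 [-0.13, 0.76, -1.15, 2.25, 1.65, 1.71, -1.05]
[0.542, 0.188, 0.127] -25.0 e 0.0 0.0 maxstep 0.02 [-0.2, 0.91, -1.06, 2.3, 1.73, 1.76, -1.21]
```

```bash
python3 - <<'E'
from rows import *
O=.0476
rows([((.346,.304,.18),-39.6),((.342,.30,.222),-39.6),((.35,.275,.26),-39.6),((.37,.23,.27),-39.6),((.39,.183,.27),-39.6),((.41,.136,.27),-39.6),((.432,.09,.27),-39.6),((.455,.043,.27),-39.6)],off=O)
E
```

```text
[0.018, -0.016, -0.002, -0.05, -0.03, -0.05]
[0.052, -0.04, -0.007, -0.05, -0.03, -0.05]
[0.096, -0.044, -0.021, -0.05, -0.03, -0.05]
[0.13, -0.014, -0.043, -0.05, -0.03, -0.05]
[0.156, 0.022, -0.067, -0.05, -0.03, -0.05]
[0.183, 0.059, -0.091, -0.05, -0.03, -0.05]
[0.21, 0.097, -0.112, -0.05, -0.03, -0.05]
[0.237, 0.135, -0.134, -0.05, -0.03, -0.05]
```

```bash
python3 -m creep '[[0.018,-0.016,-0.002,0,0,0],[0.052,-0.04,-0.007,0,0,0],[0.096,-0.044,-0.021,0,0,0],[0.13,-0.014,-0.043,0,0,0],[0.156,0.022,-0.067,0,0,0],[0.183,0.059,-0.091,0,0,0],[0.21,0.097,-0.112,0,0,0],[0.237,0.135,-0.134,0,0,0]]' -0.7 40; python3 cam.py u side; python3 - <<'E'
from rows import *
O=.0466
rows([((.465,.01,.27),-39.6,35),((.478,-.02,.27),-39,34),((.495,-.05,.26),-38,33),((.515,-.08,.245),-38,32),((.53,-.1,.235),-38,32),((.54,-.11,.225),-38,32),((.54,-.11,.225),-38,32)],off=O)
E
```

```text
t: 23.6
position: [0.4915, 0.0114, 0.2701]
orientation: [0.698, 0.093, 0.519, -0.484]
ft_force: [1.4, -0.1, 0.2]
width: 0.847
[[0.444, 0.633, 0.635, 0.491], [-0.372, -0.515, 0.773, 0.011], [0.815, -0.579, 0.007, 0.27]] q [0.178, 0.39, -1.305, 2.345, 1.272, 1.493, -0.984] w 0.847 F [1.4, -0.1, 0.2] t 23.6
[0.012, 0.017, -0.01, 0.05, -0.04, -0.02]
[0.029, 0.041, -0.024, 0.11, -0.08, -0.15]
[0.039, 0.073, -0.036, 0.21, -0.15, -0.27]
[0.047, 0.11, -0.046, 0.21, -0.15, -0.4]
[0.053, 0.136, -0.051, 0.21, -0.15, -0.4]
[0.053, 0.153, -0.053, 0.21, -0.15, -0.4]
[0.053, 0.153, -0.053, 0.21, -0.15, -0.4]
```

View pics/side_u.png

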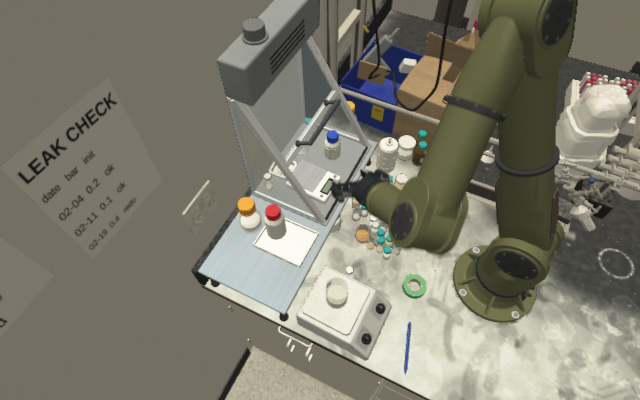

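```bash
python3 -m creep '[[0.012,0.017,-0.01,0.05,-0.04,-0.02],[0.029,0.041,-0.024,0.11,-0.08,-0.15],[0.039,0.073,-0.036,0.21,-0.15,-0.27],[0.047,0.11,-0.046,0.21,-0.15,-0.4],[0.053,0.136,-0.051,0.21,-0.15,-0.4],[0.053,0.153,-0.053,0.21,-0.15,-0.4],[0.053,0.153,-0.053,0.21,-0.15,-0.4],[0.053,0.153,-0.053,0.21,-0.15,-0.4]]' -0.7 40; python3 cam.py v wrist,side; python3 -c "
from h import *
crop('pics/side_v.png',280,60,440,200,5,'pics/v1.png')"
```

```text
t: 24.65
position: [0.5764, -0.1383, 0.2253]
orientation: [0.696, 0.123, 0.526, -0.473]
ft_force: [0.9, 0.3, 0.2]
width: 0.847
[[0.417, 0.669, 0.616, 0.576], [-0.326, -0.522, 0.788, -0.138], [0.848, -0.53, 0.0, 0.225]] q [0.528, 0.541, -1.2, 2.448, 1.756, 1.391, -0.96] w 0.847 F [0.9, 0.3, 0.2] t 24.65
```

View pics/wrist_v.png

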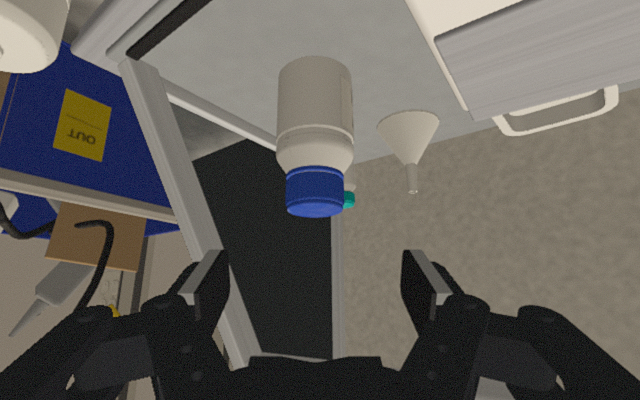

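View pics/v1.png

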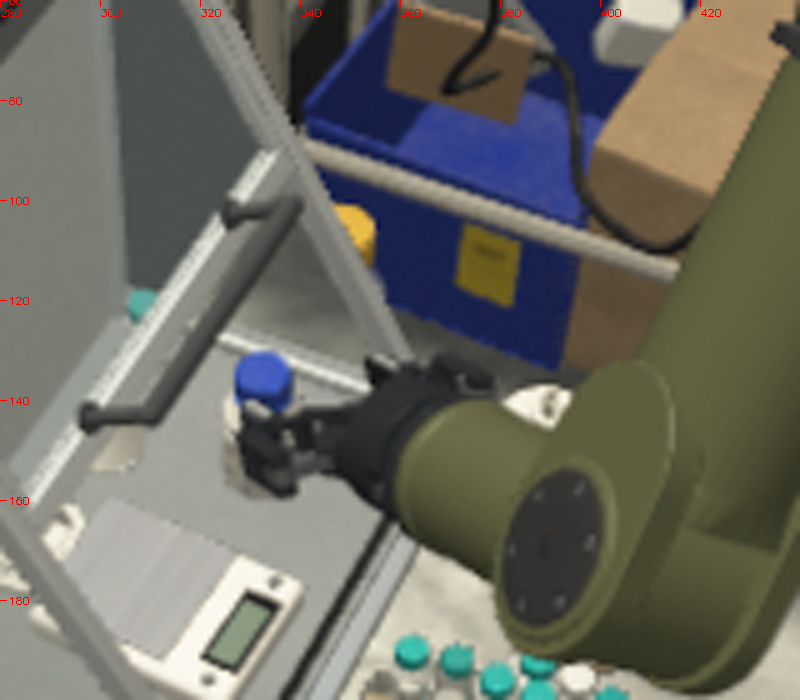

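Measure the bottle precisely from this view and check against the earlier one.

```bash
python3 - <<'E'
from h import *
W=load("pics/wrist_v.npz");B=load("pics/wrist_b.npz");L=load("pics/wrist_l.npz")
f=lambda n,u,z: print(n,np.round(onz(W,u,z),4))
f("cap L",(286,208),.207);f("cap R",(344,208),.207);f("cap mid",(315,211),.207)
f("base L",(278,75),.111);f("base R",(352,78),.111);f("base near",(315,58),.111)
print(tri([ray(W,(315,210)),ray(B,(440,256)),ray(L,(151,204))]))
print("cone",onz(W,(408,118),.111))
from rows import *
print("axis px in image at z .111,.207", [proj(W,(.593,-.153,z)) for z in (.111,.207)])
E
```

```text
cap L [ 0.5839 -0.1662  0.207 ]
cap R [ 0.606 -0.138  0.207]
cap mid [ 0.6009 -0.1567  0.207 ]
base L [ 0.5797 -0.1728  0.111 ]
base R [ 0.6143 -0.134   0.111 ]
base near [ 0.5816 -0.1416  0.111 ]
(array([ 0.59248693, -0.14984017,  0.20987158]), [0.000746346213695386, 0.0009550824636720277, 0.0012052348424373906])
cone [ 0.69175378 -0.12609472  0.111     ]
axis px in image at z .111,.207 [array([312.16732288,  73.44726693]), array([311.88183158, 207.57329029])]
```

```bash
python3 - <<'E'
from rows import *
O=.0466;p=-38
rows([((.552,-.119,.216),p,32),((.568,-.131,.204),p,32),((.583,-.143,.192),p,32),((.596,-.1525,.18),p,32),((.596,-.1525,.165),p,32),((.596,-.1525,.148),p,32),((.596,-.1525,.134),p,32),((.596,-.1525,.128),p,32)],off=O)
E
```

```text
[-0.0, 0.018, -0.0, -0.01, 0.0, 0.01]
[0.0, 0.042, 0.0, -0.01, 0.0, 0.01]
[0.0, 0.064, 0.0, -0.01, 0.0, 0.01]
[-0.001, 0.084, 0.001, -0.01, 0.0, 0.01]
[-0.014, 0.092, 0.001, -0.01, 0.0, 0.01]
[-0.029, 0.101, 0.001, -0.01, 0.0, 0.01]
[-0.04, 0.109, 0.001, -0.01, 0.0, 0.01]
[-0.046, 0.112, 0.001, -0.01, 0.0, 0.01]
```

```bash
python3 -m creep '[[0,0.018,0,0,0,0],[0,0.042,0,0,0,0],[0,0.064,0,0,0,0],[-0.001,0.084,0.001,0,0,0],[-0.014,0.092,0.001,0,0,0],[-0.029,0.101,0.001,0,0,0],[-0.04,0.109,0.001,0,0,0],[-0.046,0.112,0.001,0,0,0]]' -0.7 40; python3 cam.py w wrist,side; python3 -c "
from h import *
crop('pics/side_w.png',280,60,440,200,5,'pics/w1.png')"
```

```text
t: 25.75
position: [0.6327, -0.1802, 0.1265]
orientation: [0.696, 0.123, 0.525, -0.473]
ft_force: [-0.6, 0.3, -0.0]
width: 0.848
[[0.418, 0.669, 0.614, 0.633], [-0.325, -0.521, 0.789, -0.18], [0.848, -0.53, -0.0, 0.127]] q [0.51, 0.829, -1.041, 2.424, 2.041, 1.522, -1.034] w 0.848 F [-0.6, 0.3, -0.0] t 25.75
```

View pics/wrist_w.png

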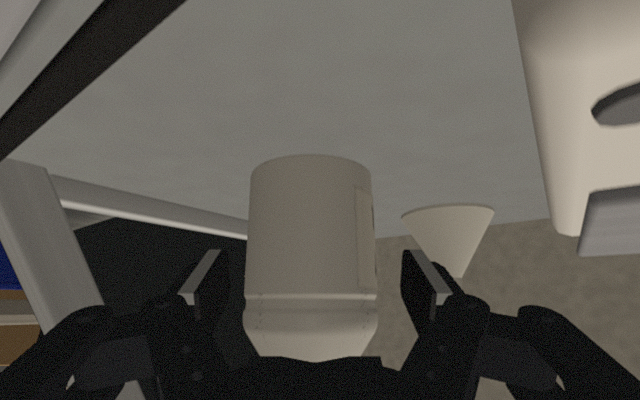

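View pics/w1.png

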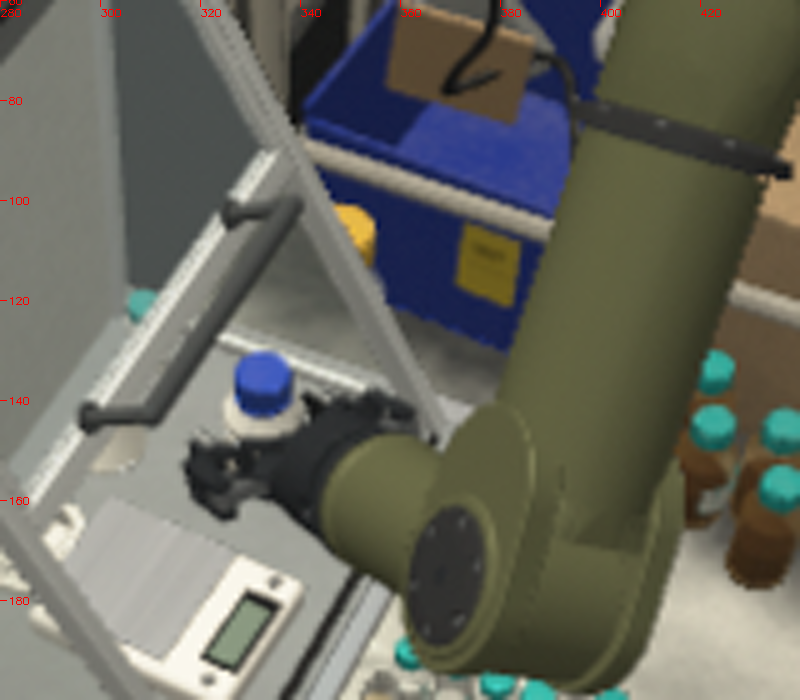

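```bash
python3 -m creep '[[0,0.002,0,0,0,0],[0,0.003,0,0,0,0],[0,0.003,0,0,0,0],[0,0.003,0,0,0,0],[0,0.003,0,0,0,0],[0,0.003,0,0,0,0],[0,0.003,0,0,0,0],[0,0.003,0,0,0,0]]' 1 40; python3 cam.py x wrist,side; python3 -c "
from h import *
crop('pics/side_x.png',280,60,440,200,5,'pics/x1.png')"
```

```text
t: 26.85
position: [0.6351, -0.1819, 0.126]
orientation: [0.696, 0.124, 0.526, -0.473]
ft_force: [-1.5, 0.6, 6.6]
width: 0.577
[[0.417, 0.67, 0.614, 0.635], [-0.325, -0.522, 0.789, -0.182], [0.849, -0.528, 0.0, 0.126]] q [0.514, 0.833, -1.039, 2.42, 2.048, 1.521, -1.03] w 0.577 F [-1.5, 0.6, 6.6] t 26.85
```

View pics/wrist_x.png

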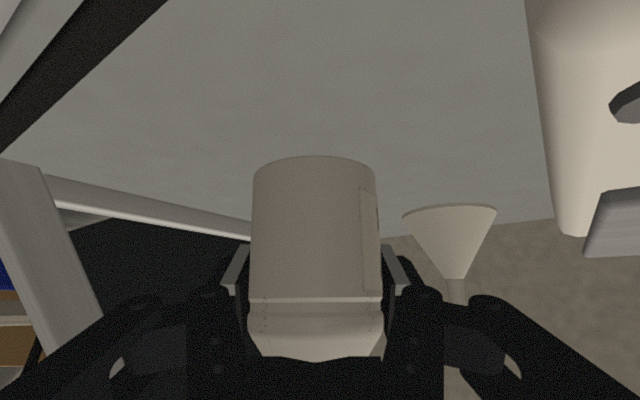

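View pics/x1.png

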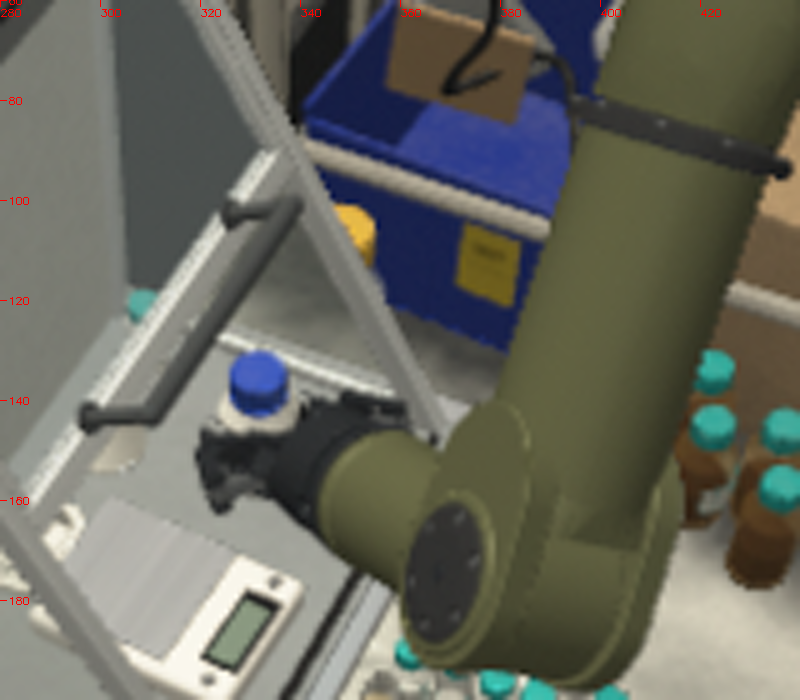

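```bash
python3 - <<'E'
from rows import *
O=.049;p=-37.9;P=31.9
rows([((.596,-.152,.134),p,P),((.596,-.152,.152),p,P),((.595,-.152,.172),p,P),((.587,-.145,.185),p,P),((.57,-.131,.205),p,P),((.55,-.115,.222),p,P),((.525,-.095,.24),p,P),((.50,-.07,.26),p,P)],off=O)
E
```

```text
[0.007, -0.004, -0.0, 0.0, -0.0, 0.0]
[0.022, -0.014, -0.0, 0.0, -0.0, 0.0]
[0.038, -0.025, -0.001, 0.0, -0.0, 0.0]
[0.044, -0.041, -0.0, 0.0, -0.0, 0.0]
[0.049, -0.07, 0.0, 0.0, -0.0, 0.0]
[0.05, -0.101, 0.001, 0.0, -0.0, 0.0]
[0.049, -0.138, 0.001, 0.0, -0.0, 0.0]
[0.047, -0.178, 0.005, 0.0, -0.0, 0.0]
```

```bash
python3 -m creep '[[0.007,-0.004,0,0,0,0],[0.022,-0.014,0,0,0,0],[0.038,-0.025,0,0,0,0],[0.044,-0.041,0,0,0,0],[0.049,-0.07,0,0,0,0],[0.05,-0.101,0.001,0,0,0],[0.049,-0.138,0.001,0,0,0],[0.047,-0.178,0.005,0,0,0]]' 1 40; python3 cam.py y wrist,side; python3 - <<'E'
from rows import *
O=.049;P=31.9
rows([((.49,-.04,.268),-37.9,P),((.48,.0,.27),-37.9,P),((.478,.04,.27),-36,P),((.478,.08,.265),-33,P),((.482,.115,.255),-30,P),((.495,.148,.24),-27,P),((.515,.17,.22),-25,P),((.535,.185,.2),-25,P)],off=O)
E
```

```text
t: 27.95
position: [0.5372, -0.1002, 0.2602]
orientation: [0.696, 0.123, 0.525, -0.473]
ft_force: [0.2, -0.1, 0.0]
width: 0.579
[[0.417, 0.669, 0.615, 0.537], [-0.326, -0.522, 0.788, -0.1], [0.848, -0.529, -0.0, 0.26]] q [0.486, 0.41, -1.276, 2.455, 1.584, 1.362, -0.946] w 0.579 F [0.2, -0.1, 0.0] t 27.95
[-0.008, -0.023, 0.016, -0.03, 0.0, 0.02]
[-0.023, -0.052, 0.042, -0.03, 0.0, 0.02]
[-0.037, -0.074, 0.074, 0.17, -0.12, 0.02]
[-0.054, -0.092, 0.108, 0.49, -0.32, 0.02]
[-0.073, -0.103, 0.141, 0.81, -0.52, 0.02]
[-0.091, -0.103, 0.177, 1.12, -0.72, 0.02]
[-0.107, -0.091, 0.208, 1.34, -0.85, 0.02]
[-0.12, -0.075, 0.232, 1.34, -0.85, 0.02]
```

View pics/wrist_y.png

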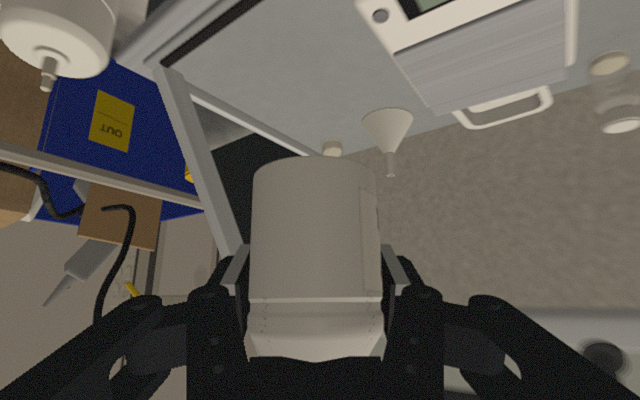

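View pics/side_y.png

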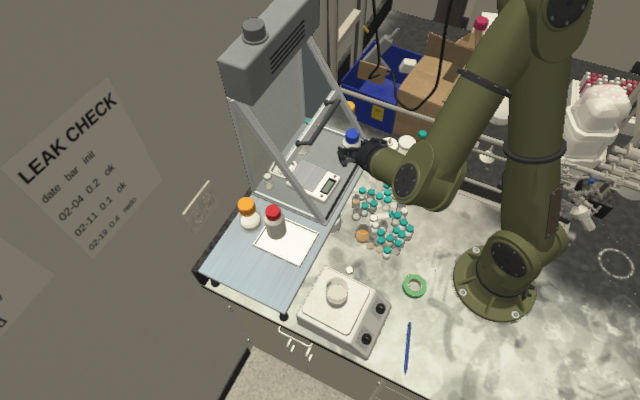

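```bash
python3 -m creep '[[-0.008,-0.023,0.016,0,0,0],[-0.023,-0.052,0.042,0,0,0],[-0.037,-0.074,0.074,0.17,-0.12,0],[-0.054,-0.092,0.108,0.49,-0.32,0],[-0.073,-0.103,0.141,0.81,-0.52,0],[-0.091,-0.103,0.177,1.12,-0.72,0],[-0.107,-0.091,0.208,1.34,-0.85,0],[-0.12,-0.075,0.232,1.34,-0.85,0]]' 1 40; python3 cam.py z wrist,side,scene; python3 - <<'E'
from h import *
crop("pics/side_z.png",230,160,390,290,5,"pics/z1.png")
crop("pics/scene_z.png",210,150,370,280,5,"pics/z2.png")
E
```

```text
t: 29.05
position: [0.5799, 0.1645, 0.1991]
orientation: [0.678, 0.203, 0.469, -0.529]
ft_force: [0.1, -0.6, -1.5]
width: 0.579
[[0.478, 0.771, 0.421, 0.58], [-0.221, -0.359, 0.907, 0.165], [0.85, -0.527, -0.001, 0.199]] q [-0.167, 0.715, -1.146, 2.262, 1.568, 1.67, -1.069] w 0.579 F [0.1, -0.6, -1.5] t 29.05
```

View pics/wrist_z.png

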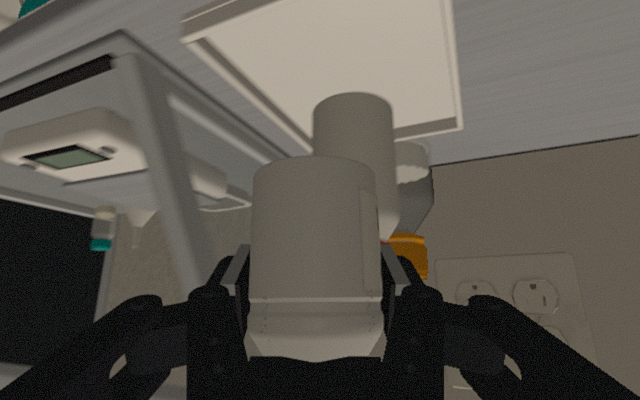

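View pics/z1.png

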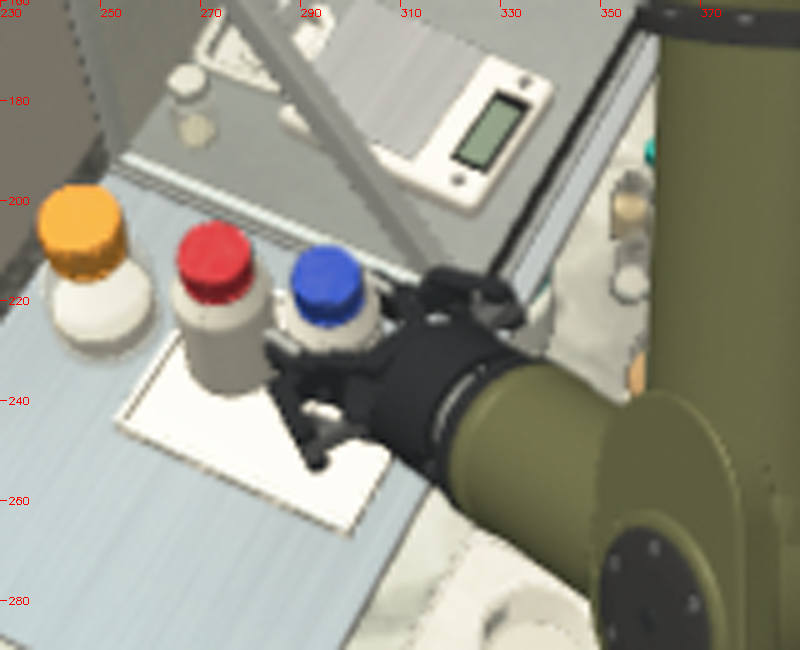

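View pics/z2.png

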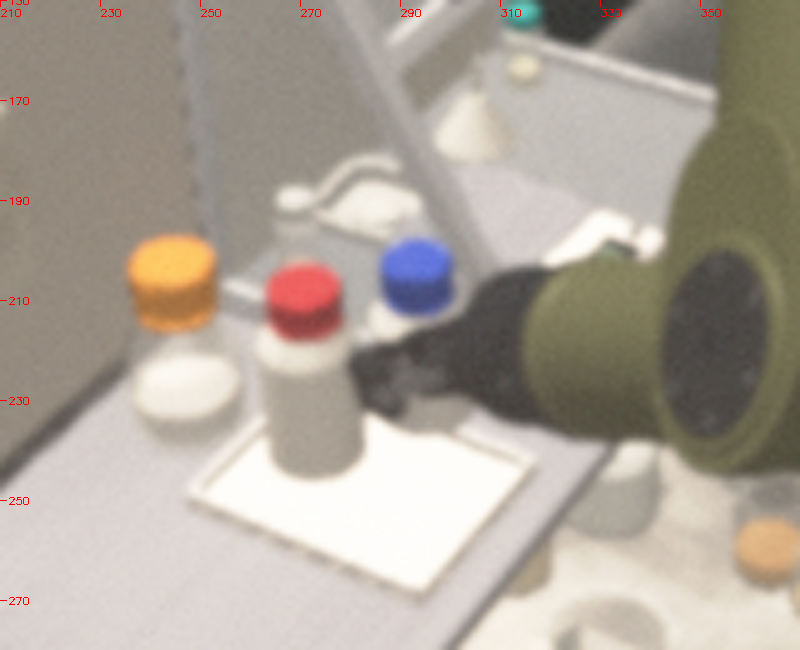

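```bash
python3 - <<'E'
from h import *
W=load("pics/wrist_z.npz");S=load("pics/scene_z.npz");D=load("pics/side_z.npz");Q=load("pics/wrist_q.npz")
f=lambda n,c,u,z: print(n,np.round(onz(c,u,z),4))
for n,u in [("front-right corner",(185,42)),("ymin edge",(250,100)),("ymin",(300,150)),("far-left corner",(463,127)),("ymax edge",(452,50)),("far",(400,138))]: f(n,W,u,.116)
f("red L",W,(314,125),.107);f("red R",W,(394,125),.107)
for n,u in [("c",(340,42)),("c2",(563,83)),("far",(500,105))]: f("q "+n,Q,u,.116)
print("red near",onz(W,(353,92),.107))
c5=lambda x,y:(x/5+210,y/5+150); d5=lambda x,y:(x/5+230,y/5+160)
for a in [(190,495),(420,600),(535,462)]: f("scene tray",S,c5(*a),.116)
for a in [(117,425),(350,533)]: f("side tray",D,d5(*a),.116)
E
```

```text
front-right corner [0.5131 0.1269 0.116 ]
ymin edge [0.5685 0.1257 0.116 ]
ymin [0.6485 0.1194 0.116 ]
far-left corner [0.662  0.2439 0.116 ]
ymax edge [0.5731 0.2431 0.116 ]
far [0.6608 0.1992 0.116 ]
red L [0.6297 0.141  0.107 ]
red R [0.6553 0.1964 0.107 ]
q c [0.5054 0.1329 0.116 ]
q c2 [0.6547 0.2439 0.116 ]
q far [0.6551 0.1976 0.116 ]
red near [0.60030477 0.18235859 0.107     ]
scene tray [0.6515 0.2424 0.116 ]
scene tray [0.5021 0.2483 0.116 ]
scene tray [0.5027 0.1296 0.116 ]
side tray [0.6531 0.244  0.116 ]
side tray [0.5045 0.2449 0.116 ]
```

```bash
python3 - <<'E'
from rows import *
O=.049;P=31.8;p=-25
rows([((.54,.186,.19),p,P),((.543,.186,.175),p,P),((.543,.186,.158),p,P),((.543,.186,.143),p,P),((.543,.186,.134),p,P),((.543,.186,.129),p,P),((.543,.186,.1265),p,P)],off=O)
E
```

```text
[-0.005, 0.008, 0.004, 0.01, 0.01, -0.01]
[-0.016, 0.018, 0.005, 0.01, 0.01, -0.01]
[-0.031, 0.027, 0.005, 0.01, 0.01, -0.01]
[-0.044, 0.035, 0.005, 0.01, 0.01, -0.01]
[-0.051, 0.04, 0.005, 0.01, 0.01, -0.01]
[-0.055, 0.042, 0.005, 0.01, 0.01, -0.01]
[-0.058, 0.043, 0.005, 0.01, 0.01, -0.01]
```

```bash
python3 -m creep '[[-0.005,0.008,0.004,0,0,0],[-0.016,0.018,0.005,0,0,0],[-0.031,0.027,0.005,0,0,0],[-0.044,0.035,0.005,0,0,0],[-0.051,0.04,0.005,0,0,0],[-0.055,0.042,0.005,0,0,0],[-0.058,0.043,0.005,0,0,0],[-0.058,0.043,0.005,0,0,0]]' 1 40; python3 cam.py aa wrist,side; python3 - <<'E'
from h import *
crop("pics/side_aa.png",230,160,390,290,5,"pics/aa1.png")
E
```

```text
t: 30.2
position: [0.5868, 0.1656, 0.1265]
orientation: [0.679, 0.202, 0.469, -0.528]
ft_force: [0.1, 0.6, -1.1]
width: 0.575
[[0.479, 0.769, 0.423, 0.587], [-0.222, -0.36, 0.906, 0.166], [0.849, -0.528, -0.002, 0.127]] q [-0.232, 0.868, -1.058, 2.301, 1.662, 1.72, -1.218] w 0.575 F [0.1, 0.6, -1.1] t 30.2
```

View pics/wrist_aa.png

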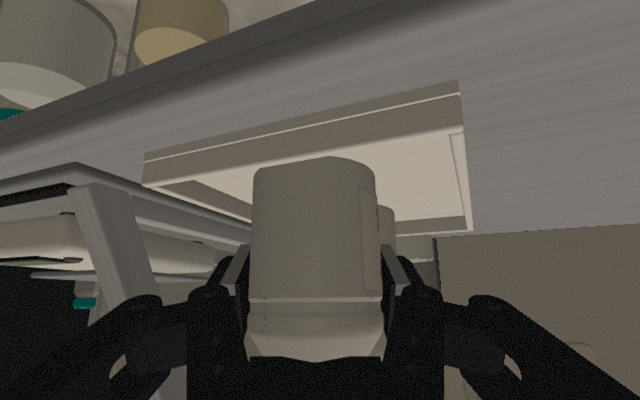

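View pics/aa1.png

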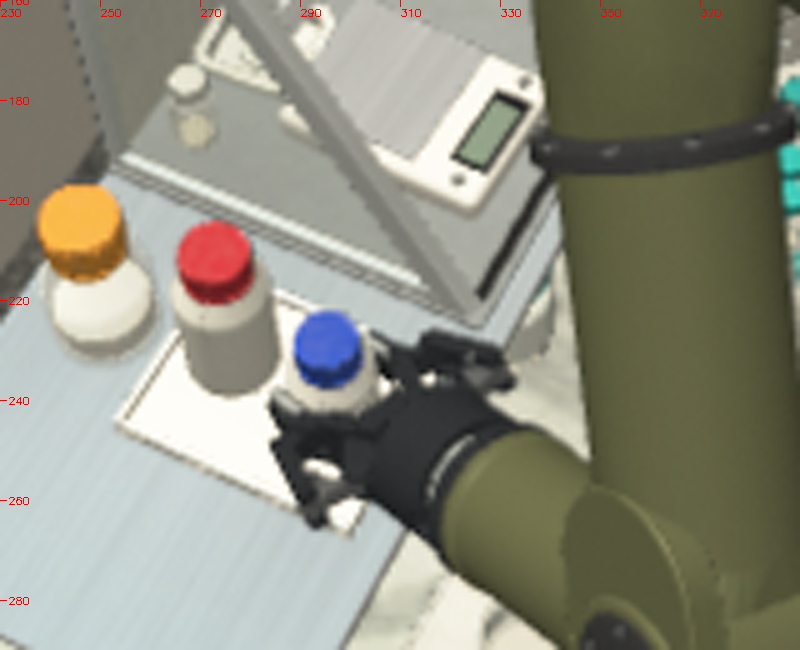

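```bash
python3 - <<'E'
from h import *
D=load("pics/side_aa.npz")
print("cap",onz(D,(328/5+230,325/5+160),.2075))
E
python3 -m creep '[[-0.0005,0.0003,0,0,0,0],[-0.001,0.0006,0,0,0,0],[-0.0015,0.001,0,0,0,0],[-0.0019,0.0012,0,0,0,0],[-0.0023,0.0014,0,0,0,0],[-0.0025,0.0016,0,0,0,0],[-0.0025,0.0016,0,0,0,0],[-0.0025,0.0016,0,0,0,0]]' 1 40; python3 cam.py
```

```text
cap [0.54682017 0.17875465 0.2075    ]
t: 31.3
position: [0.5869, 0.1655, 0.1242]
orientation: [0.678, 0.202, 0.469, -0.528]
ft_force: [-1.5, 0.0, 3.4]
width: 0.58
[[0.478, 0.769, 0.423, 0.587], [-0.222, -0.36, 0.906, 0.166], [0.85, -0.527, -0.002, 0.124]] q [-0.234, 0.874, -1.055, 2.303, 1.666, 1.723, -1.224] w 0.58 F [-1.5, 0.0, 3.4] t 31.3
```

```bash
python3 -m creep '[[0.0003,-0.0002,0,0,0,0],[0.0003,-0.0002,0,0,0,0],[0.0003,-0.0002,0,0,0,0],[0.0003,-0.0002,0,0,0,0],[0.0003,-0.002,0,0,0,0],[0.0003,-0.01,0,0,0,0],[0.0003,-0.03,0,0,0,0],[0.0003,-0.06,0,0,0,0]]' -0.7 40; python3 cam.py ab wrist,side; python3 - <<'E'
from h import *
crop("pics/side_ab.png",230,160,390,290,5,"pics/ab1.png")
E
```

```text
t: 32.3
position: [0.5402, 0.1868, 0.1562]
orientation: [0.679, 0.201, 0.469, -0.528]
ft_force: [-0.0, 0.7, 0.2]
width: 0.85
[[0.479, 0.769, 0.424, 0.54], [-0.222, -0.361, 0.906, 0.187], [0.849, -0.528, -0.002, 0.156]] q [-0.316, 0.805, -1.111, 2.314, 1.518, 1.746, -1.258] w 0.85 F [-0.0, 0.7, 0.2] t 32.3
```

View pics/wrist_ab.png

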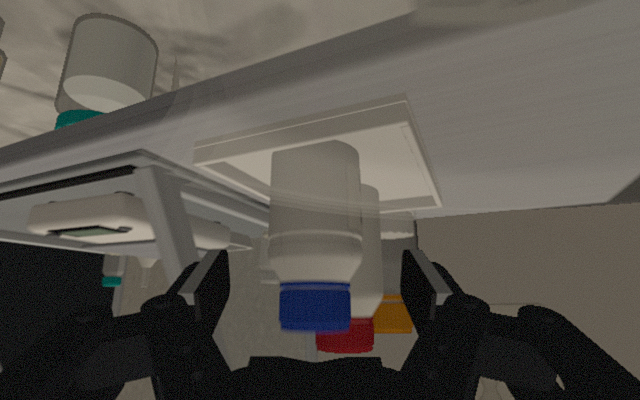

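View pics/ab1.png

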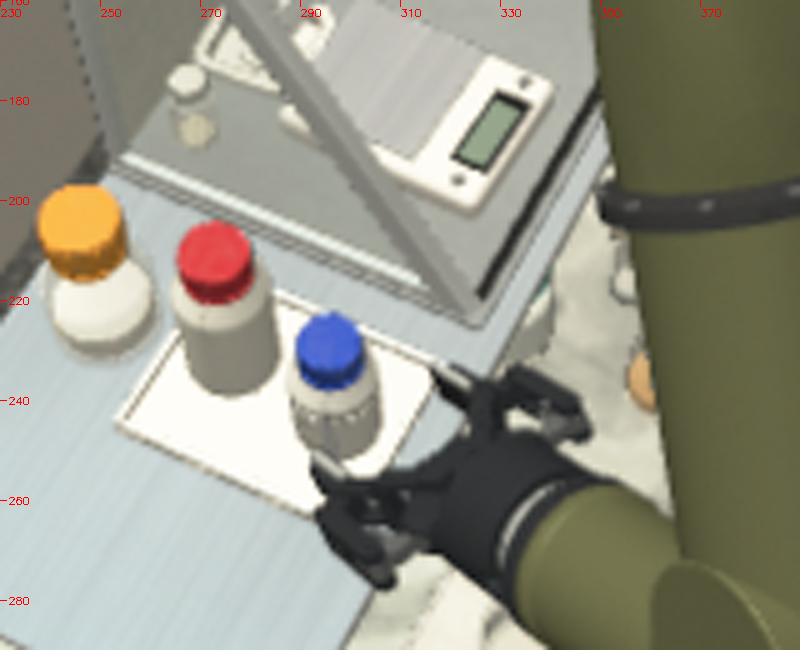

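```bash
cat > t6.py <<'E'
from ik import *
from bench import get_state
from scipy.spatial.transform import Slerp
s=get_state();q=np.array(s["q"]);T0=toolT(s)
Rd=np.column_stack([(-.02,-1,0),(0,0,-1),(1,-.02,0)])
sl=Slerp([0,1],R.from_matrix([T0[:3,:3],Rd]))
print("angle",np.degrees((R.from_matrix(T0[:3,:3]).inv()*R.from_matrix(Rd)).magnitude()), (R.from_matrix(T0[:3,:3]).inv()*R.from_matrix(Rd)).as_rotvec(degrees=True)/8)
W=[(T0[:3,3],0),((.51,.20,.20),.0),((.50,.17,.28),.1),((.50,.06,.38),.45),((.52,-.03,.42),.8),((.55,-.076,.42),1),((.5835,-.0765,.39),1),((.5835,-.0765,.2915),1)]
pv=W[0]
for w in W[1:]:
    for k in range(1,5):
        a=k/4;tcp=(1-a)*np.array(pv[0])+a*np.array(w[0]);f=(1-a)*pv[1]+a*w[1]
        Rg=sl(f).as_matrix(); qn,e,eo=ik(tcp,Rg,q); st=np.abs(qn-q).max();q=qn
        print(np.round(tcp,3).tolist(),round(f,2),"e",round(e*1000,1),round(np.degrees(eo),1),"st",round(st,2),np.round(q,2).tolist())
    pv=w
E
python3 t6.py
```

```text
angle 85.94918494443606 [-4.19805417  7.53183066  6.40888782]
[0.532, 0.192, 0.168] 0.0 e 0.0 0.0 st 0.05 [-0.27, 0.79, -1.12, 2.3, 1.56, 1.73, -1.2]
[0.525, 0.195, 0.179] 0.0 e 0.0 0.0 st 0.03 [-0.27, 0.77, -1.14, 2.3, 1.53, 1.73, -1.19]
[0.517, 0.197, 0.189] 0.0 e 0.0 0.0 st 0.03 [-0.28, 0.74, -1.15, 2.29, 1.5, 1.73, -1.18]
[0.51, 0.2, 0.2] 0.0 e 0.0 0.0 st 0.03 [-0.28, 0.72, -1.17, 2.29, 1.47, 1.73, -1.17]
[0.508, 0.193, 0.22] 0.03 e 0.0 0.0 st 0.05 [-0.23, 0.67, -1.21, 2.26, 1.44, 1.7, -1.12]
[0.505, 0.185, 0.24] 0.05 e 0.0 0.0 st 0.06 [-0.17, 0.62, -1.25, 2.23, 1.4, 1.68, -1.07]
[0.502, 0.178, 0.26] 0.08 e 0.0 0.0 st 0.06 [-0.11, 0.58, -1.3, 2.2, 1.36, 1.66, -1.02]
[0.5, 0.17, 0.28] 0.1 e 0.0 0.0 st 0.06 [-0.05, 0.53, -1.34, 2.16, 1.31, 1.64, -0.96]
[0.5, 0.143, 0.305] 0.19 e 0.0 0.0 st 0.17 [0.12, 0.45, -1.4, 2.09, 1.22, 1.55, -0.86]
[0.5, 0.115, 0.33] 0.28 e 0.0 0.0 st 0.16 [0.28, 0.34, -1.4, 2.0, 1.1, 1.44, -0.72]
[0.5, 0.088, 0.355] 0.36 e 0.0 0.0 st 0.16 [0.45, 0.26, -1.4, 1.91, 0.95, 1.36, -0.57]
[0.5, 0.06, 0.38] 0.45 e 0.0 0.0 st 0.15 [0.6, 0.21, -1.4, 1.81, 0.81, 1.34, 
[... 721 characters left out ...]
.076, 0.412] 1.0 e 0.0 0.0 st 0.02 [0.74, 0.51, -1.24, 1.22, 0.49, 1.73, -0.39]
[0.567, -0.076, 0.405] 1.0 e 0.0 0.0 st 0.01 [0.73, 0.53, -1.23, 1.21, 0.5, 1.72, -0.4]
[0.575, -0.076, 0.397] 1.0 e 0.0 0.0 st 0.01 [0.71, 0.54, -1.22, 1.21, 0.51, 1.71, -0.4]
[0.584, -0.076, 0.39] 1.0 e 0.0 0.0 st 0.01 [0.7, 0.56, -1.22, 1.21, 0.52, 1.7, -0.4]
[0.584, -0.076, 0.365] 1.0 e 0.0 0.0 st 0.06 [0.72, 0.57, -1.22, 1.27, 0.53, 1.65, -0.42]
[0.584, -0.076, 0.341] 1.0 e 0.0 0.0 st 0.06 [0.73, 0.58, -1.21, 1.33, 0.54, 1.59, -0.43]
[0.584, -0.076, 0.316] 1.0 e 0.0 0.0 st 0.05 [0.74, 0.59, -1.21, 1.38, 0.55, 1.54, -0.45]
[0.584, -0.076, 0.292] 1.0 e 0.0 0.0 st 0.05 [0.74, 0.6, -1.2, 1.43, 0.56, 1.49, -0.47]
```

```bash
cat > rows2.py <<'E'
from plan import *
Rd=np.column_stack([(-.02,-1,0),(0,0,-1),(1,-.02,0)]);Rd=R.from_matrix(Rd).as_matrix()
def rows2(W):
    T=toolT(get_state());R0=T[:3,:3];rv=R.from_matrix(R0.T@Rd).as_rotvec(degrees=True)/8
    for p,f in W:
        sh=R0.T@(np.array(p)-T[:3,3]); print([float(round(v,3)) for v in sh]+[float(round(v,2)) for v in rv*f])
E
python3 - <<'E'
from rows2 import *
rows2([((.525,.195,.18),0),((.51,.195,.22),.03),((.503,.18,.26),.08),((.5,.16,.3),.17),((.5,.13,.335),.28),((.5,.1,.36),.39),((.5,.07,.38),.5),((.505,.04,.395),.61)])
E
```

```text
[0.011, -0.025, -0.001, -0.0, 0.0, 0.0]
[0.038, -0.058, -0.008, -0.13, 0.23, 0.19]
[0.072, -0.079, -0.024, -0.34, 0.6, 0.51]
[0.109, -0.095, -0.043, -0.71, 1.28, 1.09]
[0.145, -0.103, -0.071, -1.18, 2.11, 1.79]
[0.173, -0.105, -0.098, -1.64, 2.94, 2.5]
[0.197, -0.105, -0.125, -2.1, 3.77, 3.2]
[0.218, -0.099, -0.15, -2.56, 4.59, 3.91]
```

```bash
python3 -m creep '[[0.011,-0.025,-0.001,0,0,0],[0.038,-0.058,-0.008,-0.13,0.23,0.19],[0.072,-0.079,-0.024,-0.34,0.6,0.51],[0.109,-0.095,-0.043,-0.71,1.28,1.09],[0.145,-0.103,-0.071,-1.18,2.11,1.79],[0.173,-0.105,-0.098,-1.64,2.94,2.5],[0.197,-0.105,-0.125,-2.1,3.77,3.2],[0.218,-0.099,-0.15,-2.56,4.59,3.91]]' 0.3 60; python3 cam.py ac side; python3 - <<'E'
from rows2 import *
rows2([((.51,.015,.405),.2),((.517,-.01,.415),.42),((.525,-.035,.42),.65),((.537,-.055,.42),.85),((.55,-.07,.42),1),((.57,-.0765,.41),1),((.583,-.0765,.39),1),((.583,-.0765,.37),1)])
E
```

```text
t: 33.4
position: [0.5042, 0.0396, 0.397]
orientation: [0.606, -0.242, 0.527, -0.545]
ft_force: [1.4, -0.2, -1.1]
width: 0.351
[[0.328, 0.28, 0.902, 0.504], [-0.867, -0.289, 0.405, 0.04], [0.374, -0.915, 0.148, 0.397]] q [0.665, 0.226, -1.368, 1.65, 0.641, 1.441, -0.386] w 0.351 F [1.4, -0.2, -1.1] t 33.4
[0.018, -0.001, -0.004, -0.32, 0.56, 0.49]
[0.046, -0.001, -0.005, -0.68, 1.17, 1.04]
[0.072, 0.004, -0.007, -1.05, 1.82, 1.6]
[0.094, 0.013, -0.004, -1.38, 2.38, 2.1]
[0.111, 0.021, 0.002, -1.62, 2.79, 2.47]
[0.119, 0.038, 0.016, -1.62, 2.79, 2.47]
[0.116, 0.06, 0.025, -1.62, 2.79, 2.47]
[0.108, 0.078, 0.022, -1.62, 2.79, 2.47]
```

View pics/side_ac.png

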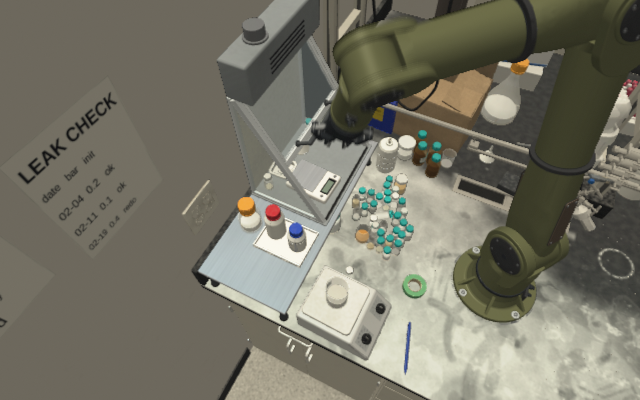

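```bash
python3 -m creep '[[0.018,-0.001,-0.004,-0.32,0.56,0.49],[0.046,-0.001,-0.005,-0.68,1.17,1.04],[0.072,0.004,-0.007,-1.05,1.82,1.6],[0.094,0.013,-0.004,-1.38,2.38,2.1],[0.111,0.021,0.002,-1.62,2.79,2.47],[0.119,0.038,0.016,-1.62,2.79,2.47],[0.116,0.06,0.025,-1.62,2.79,2.47],[0.108,0.078,0.022,-1.62,2.79,2.47]]' 0.3 60; python3 cam.py ad side,wrist
```

```text
t: 34.45
position: [0.5833, -0.0741, 0.3677]
orientation: [-0.496, 0.504, -0.504, 0.496]
ft_force: [0.3, -0.5, -0.6]
width: 0.35
[[-0.015, -0.001, 1.0, 0.583], [-1.0, -0.0, -0.015, -0.074], [0.0, -1.0, -0.001, 0.368]] q [0.714, 0.547, -1.2, 1.257, 0.508, 1.655, -0.397] w 0.35 F [0.3, -0.5, -0.6] t 34.45
```

View pics/wrist_ad.png

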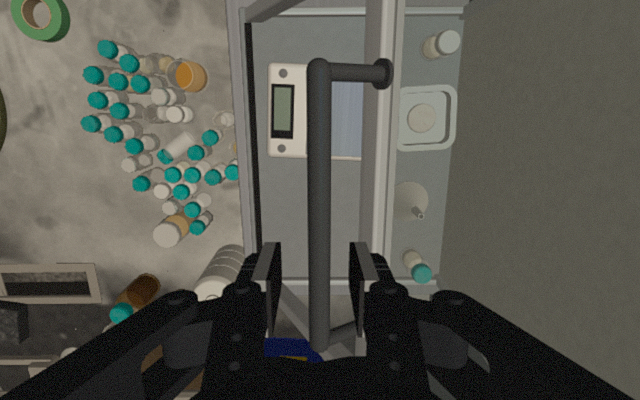

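```bash
python3 -m creep '[[0,0.015,0.001,0,0,0],[0,0.03,0.001,0,0,0],[0,0.045,0.001,0,0,0],[0,0.06,0.001,0,0,0],[0,0.07,0.001,0,0,0],[0,0.0762,0.001,0,0,0],[0,0.0762,0.001,0,0,0],[0,0.0762,0.001,0,0,0]]' 0.3 60; python3 cam.py ae wrist; python3 -m creep '[[0,0,0,0,0,0],[0,0,0,0,0,0],[0,0,0,0,0,0],[0,0,0,0,0,0],[0,0,0,0,0,0],[0,0,0,0,0,0],[0,0,0,0,0,0],[0,0,0,0,0,0]]' 1 80; python3 cam.py
```

```text
t: 35.55
position: [0.5828, -0.0747, 0.2912]
orientation: [-0.497, 0.504, -0.503, 0.495]
ft_force: [0.2, -0.7, 0.1]
width: 0.347
[[-0.015, -0.003, 1.0, 0.583], [-1.0, -0.001, -0.015, -0.075], [0.001, -1.0, -0.003, 0.291]] q [0.738, 0.585, -1.188, 1.426, 0.54, 1.49, -0.448] w 0.347 F [0.2, -0.7, 0.1] t 35.55
t: 36.6
position: [0.5842, -0.0746, 0.2916]
orientation: [0.496, -0.504, 0.504, -0.496]
ft_force: [5.2, -0.5, -2.1]
width: 0.133
[[-0.015, -0.0, 1.0, 0.584], [-1.0, -0.0, -0.015, -0.075], [0.0, -1.0, -0.0, 0.292]] q [0.738, 0.585, -1.188, 1.425, 0.54, 1.488, -0.448] w 0.133 F [5.2, -0.5, -2.1] t 36.6
```

View pics/wrist_ae.png

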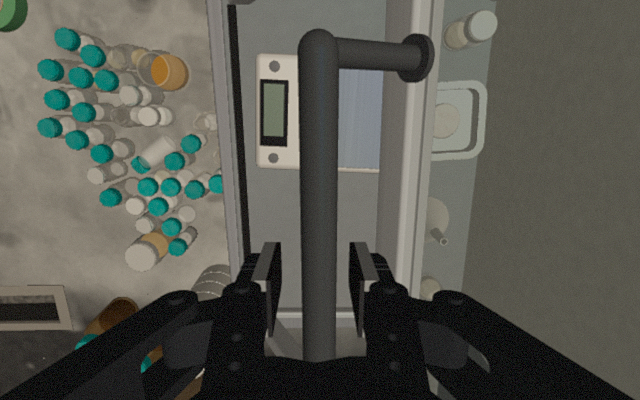

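```bash
python3 -m creep '[[0,0.0043,-0.0025,0,0,0],[0,0.013,-0.0075,0,0,0],[0,0.0234,-0.0135,0,0,0],[0,0.0338,-0.0195,0,0,0],[0,0.0442,-0.0255,0,0,0],[0,0.0546,-0.0315,0,0,0],[0,0.065,-0.0375,0,0,0],[0,0.0736,-0.0425,0,0,0]]' 1 80; python3 cam.py; python3 -m creep '[[0,0.0104,-0.006,0,0,0],[0,0.0208,-0.012,0,0,0],[0,0.0312,-0.018,0,0,0],[0,0.0416,-0.024,0,0,0],[0,0.052,-0.03,0,0,0],[0,0.0624,-0.036,0,0,0],[0,0.0719,-0.0415,0,0,0],[0,0.0788,-0.0455,0,0,0]]' 1 80; python3 cam.py af side
```

```text
t: 37.6
position: [0.5413, -0.0742, 0.2172]
orientation: [0.496, -0.504, 0.504, -0.496]
ft_force: [3.9, -1.5, -1.7]
width: 0.134
[[-0.015, -0.0, 1.0, 0.541], [-1.0, -0.001, -0.015, -0.074], [0.001, -1.0, -0.0, 0.217]] q [0.81, 0.579, -1.195, 1.671, 0.56, 1.284, -0.511] w 0.134 F [3.9, -1.5, -1.7] t 37.6
t: 38.6
position: [0.4954, -0.0738, 0.1377]
orientation: [0.496, -0.504, 0.504, -0.496]
ft_force: [3.3, -2.0, -4.5]
width: 0.137
[[-0.015, -0.0, 1.0, 0.495], [-1.0, -0.001, -0.015, -0.074], [0.001, -1.0, -0.0, 0.138]] q [0.839, 0.595, -1.168, 1.902, 0.627, 1.074, -0.605] w 0.137 F [3.3, -2.0, -4.5] t 38.6
```

```bash
python3 -m creep '[[0,0.0052,-0.003,0,0,0],[0,0.0104,-0.006,0,0,0],[0,0.0156,-0.009,0,0,0],[0,0.02,-0.0115,0,0,0],[0,0.0234,-0.0135,0,0,0],[0,0.026,-0.015,0,0,0],[0,0.0277,-0.016,0,0,0],[0,0.0286,-0.0165,0,0,0]]' 1 80; python3 cam.py ag side,wrist; python3 -c "
from h import *
crop('pics/side_ag.png',280,110,420,230,5,'pics/ag1.png')"
```

```text
t: 39.65
position: [0.4793, -0.0737, 0.1096]
orientation: [0.496, -0.503, 0.504, -0.496]
ft_force: [1.3, -5.0, 12.9]
width: 0.134
[[-0.016, 0.001, 1.0, 0.479], [-1.0, -0.001, -0.016, -0.074], [0.001, -1.0, 0.001, 0.11]] q [0.836, 0.605, -1.146, 1.979, 0.667, 0.998, -0.651] w 0.134 F [1.3, -5.0, 12.9] t 39.65
```

View pics/ag1.png

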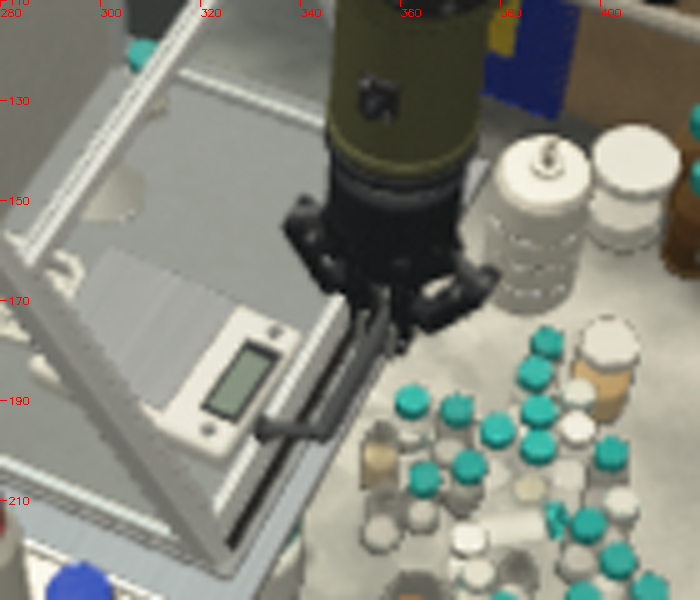

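View pics/wrist_ag.png

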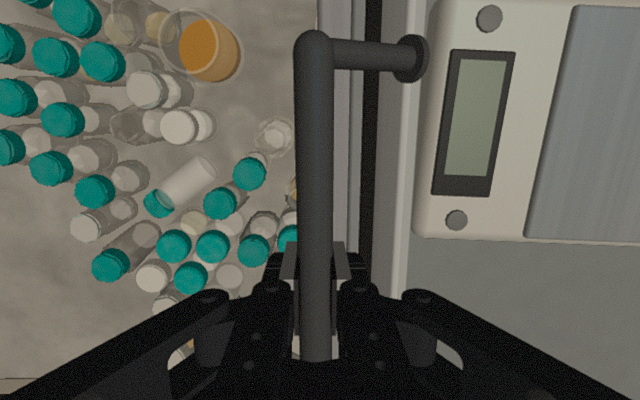

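```bash
python3 -m creep '[[0,0,0,0,0,0],[0,0,0,0,0,0],[0,0,0,0,0,0],[0,0,0,0,0,0],[0,-0.01,0,0,0,0],[0,-0.035,0,0,0,0],[0,-0.07,0,0,0,0],[0,-0.11,0,0,0,0]]' 0.3 60;  python3 -m creep '[[0,-0.03,-0.01,0,0,0],[0,-0.07,-0.02,0,0,0],[0,-0.11,-0.03,0,0,0],[0,-0.14,-0.04,0,0,0],[0,-0.16,-0.04,0,0,0],[0,-0.17,-0.04,0,0,0],[0,-0.17,-0.04,0,0,0],[0,-0.17,-0.04,0,0,0]]' 0.3 60; python3 cam.py ah side,wrist,scene;  python3 -c "
from h import *
crop('pics/side_ah.png',220,100,420,320,3,'pics/ah1.png')
crop('pics/scene_ah.png',230,130,400,340,3,'pics/ah2.png')"
```

```text
t: 40.75
position: [0.4789, -0.0732, 0.2211]
orientation: [0.496, -0.503, 0.504, -0.496]
ft_force: [1.0, -0.4, -0.4]
width: 0.349
t: 41.75
position: [0.4385, -0.0725, 0.3903]
orientation: [-0.497, 0.504, -0.504, 0.496]
ft_force: [-0.1, -0.2, -0.3]
width: 0.351
[[-0.015, -0.001, 1.0, 0.439], [-1.0, -0.001, -0.015, -0.072], [0.001, -1.0, -0.001, 0.39]] q [1.125, 0.28, -1.368, 1.543, 0.275, 1.543, -0.258] w 0.351 F [-0.1, -0.2, -0.3] t 41.75
```

View pics/wrist_ah.png

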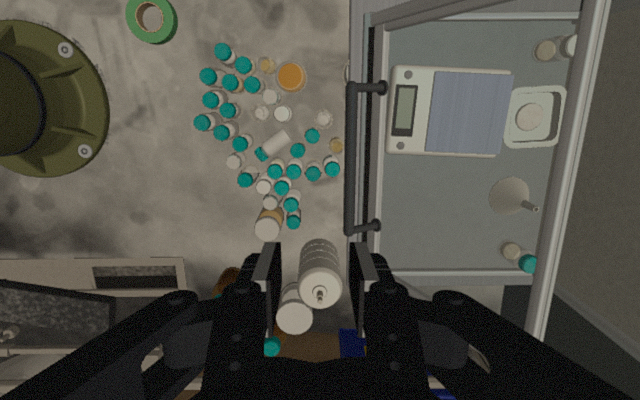

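View pics/ah1.png

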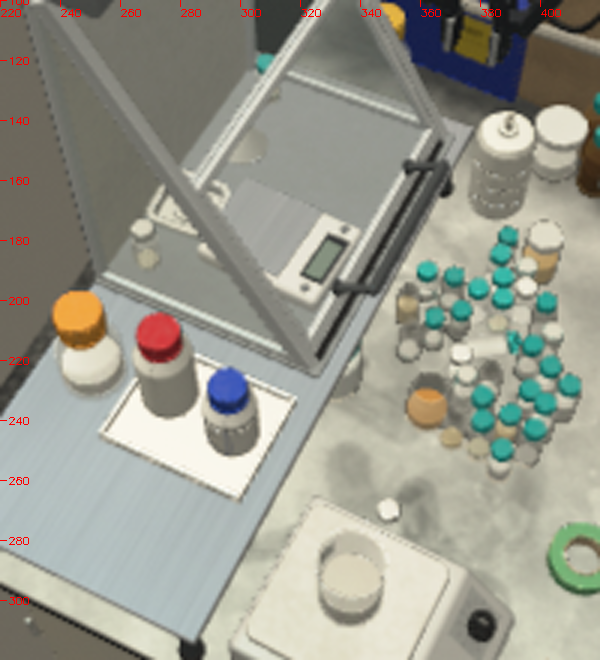

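View pics/ah2.png

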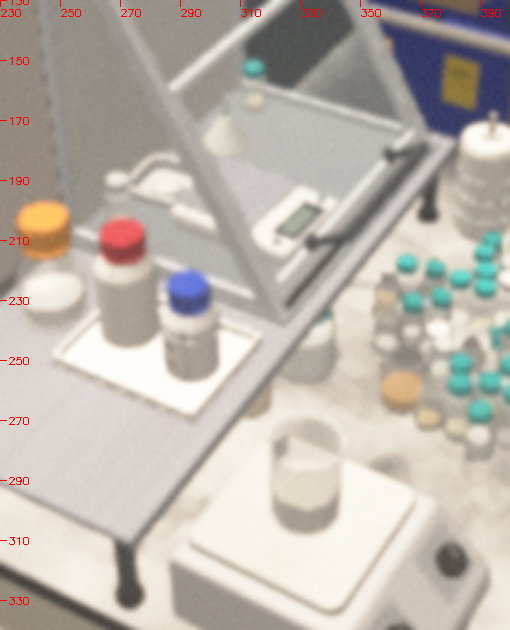

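```bash
python3 - <<'E'
from h import *
S=load("pics/scene_ah.npz");D=load("pics/side_ah.npz");S0=load("pics/scene0.npz");D0=load("pics/side0.npz")
for a,b,n in ((S,S0,"scene"),(D,D0,"side")):
    im=cv2.cvtColor(a["color"],cv2.COLOR_RGB2BGR)
    k=5;x0,y0,x1,y1=(270,250,400,360)
    im=cv2.resize(im[y0:y1,x0:x1],None,fx=k,fy=k,interpolation=cv2.INTER_CUBIC)
    def circ(c,r,z,col):
        pts=np.array([(proj(a,(c[0]+r*np.cos(t),c[1]+r*np.sin(t),z))-[x0,y0])*k for t in np.linspace(0,6.28,60)]).astype(int)
        cv2.polylines(im,[pts],True,col,1)
    def sq(c,yaw,z,col):
        y=np.radians(yaw);Rm=np.array([[np.cos(y),-np.sin(y)],[np.sin(y),np.cos(y)]])
        P=[np.array(c)+Rm@np.array(v) for v in ((.07,.07),(-.07,.07),(-.07,-.07),(.07,-.07))]
        cv2.polylines(im,[np.array([(proj(a,(*p,z))-[x0,y0])*k for p in P]).astype(int)],True,col,1)
    sq((.378,.278),-2,.101,(0,0,255))
    circ((.384,.276),.031,.101,(0,255,0)); circ((.384,.276),.031,.183,(255,0,0))
    cv2.imwrite(f"pics/fit_{n}.png",im)
E
```

```text
(no output)
```

View pics/fit_scene.png

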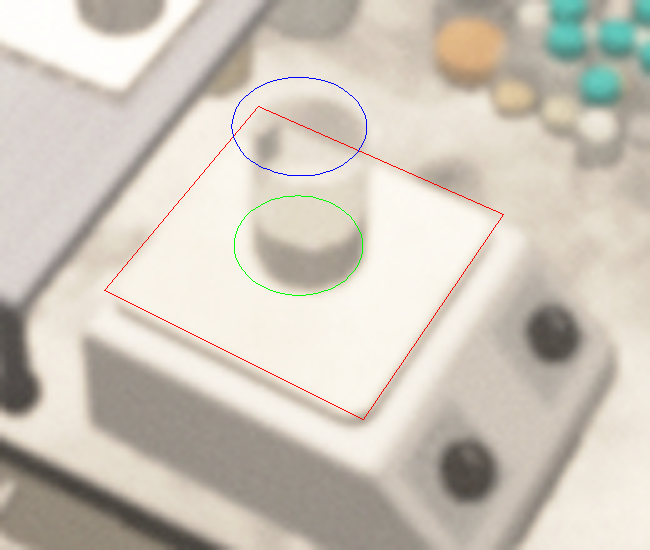

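View pics/fit_side.png

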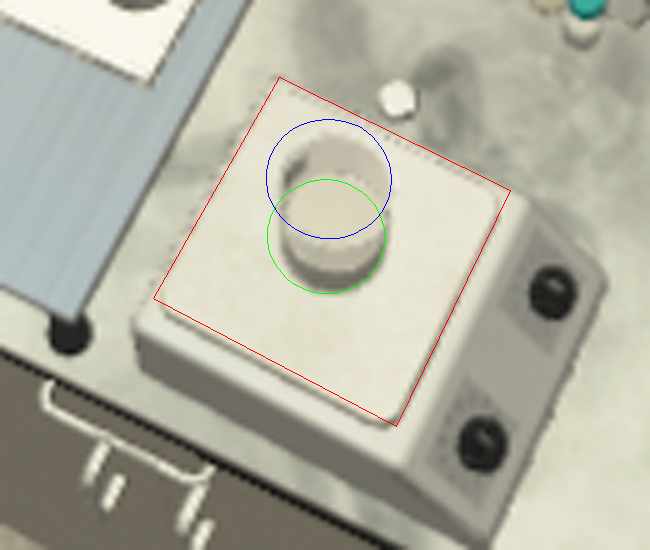

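```bash
python3 - <<'E'
from h import *
for n in ("scene","side"):
    a=load(f"pics/{n}0.npz")["color"];b=load(f"pics/{n}_ah.npz")["color"]
    d=cv2.absdiff(cv2.GaussianBlur(a,(5,5),0),cv2.GaussianBlur(b,(5,5),0)).max(2)
    print(n,(d>25).sum()); x0,y0,x1,y1=200,60,400,360
    vis=np.hstack([b[y0:y1,x0:x1,::-1],cv2.cvtColor(((d[y0:y1,x0:x1]>18)*255).astype(np.uint8),cv2.COLOR_GRAY2BGR)])
    cv2.imwrite(f"pics/diff_{n}.png",cv2.resize(vis,(800,600)))
E
```

```text
scene 11336
side 10552
```

View pics/diff_side.png

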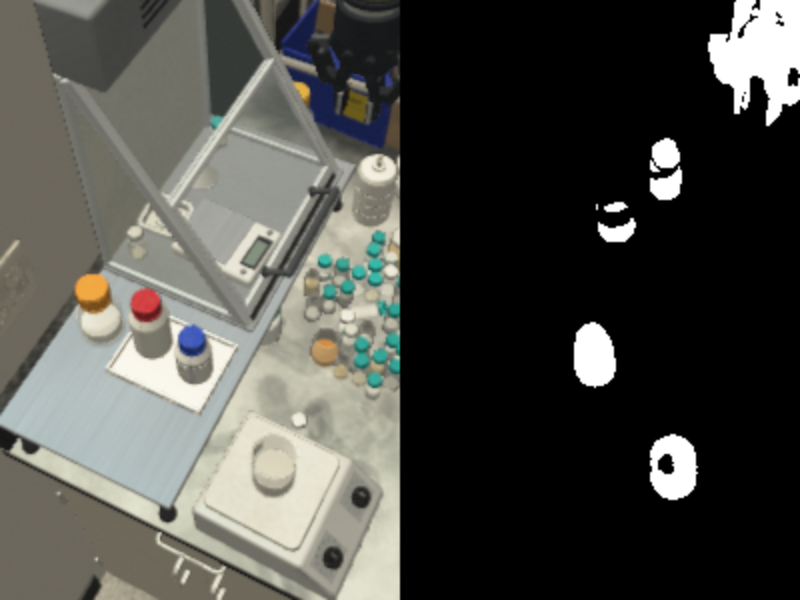

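View pics/diff_scene.png

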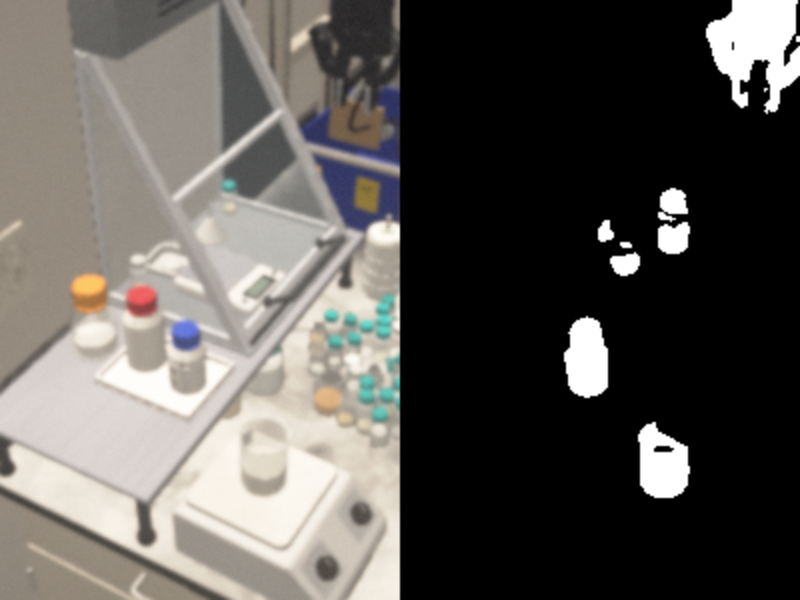

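The before/after images differ only at the two vessels' old and new places and at the arm. The sash and bar match the original shut picture, and nothing else has moved. I'm handing in.

```bash
python3 - <<'E'
from bench import sign_off,get_state
print(get_state()["t"],sign_off())
E
```

```text
the job is handed in; nothing more can be done
41.9 None
```

The job is done and handed in at 41.9 s of the 72 s allowed. I raised the sash to about 0.21 m, where it stayed up by itself. The beaker is on the hotplate and the blue-capped bottle is in the front of the tray. I then drew the sash down by its bar, held all the way to the stop.

**Last checks**
- **Nothing else moved:** before/after pictures from both fixed cameras differ only at the two vessels' old and new places and at the arm.
- **Sash shut:** the bar ends sit within a pixel of the original shut picture, and a 13 N push back at the end showed it was against its stop.
- **Vessels:** both stand upright. The beaker is about 6 to 10 mm from the plate's middle, depending on the camera. The bottle was about 5 to 8 mm from the target point by the side camera just before release.
- **Robot:** the gripper is clear, with force readings near zero.

**What failed or disagreed**
- **Missed grips:** my first two tries at the bar closed on nothing, and on the first the empty hand then moved up and in. The sash stayed shut and nothing was disturbed.
- **Finger length:** three camera views and a working grip put the finger tips about 40 mm behind the reported TCP. I corrected for that from then on.
- **Plate position:** the plate's corners differed by up to about 2 cm between cameras. I used a combined estimate of its middle.
- **Bottle grip:** closing on the bottle pressed it down on the enclosure floor with about 6.6 N, and setting it in the tray read about 3.4 N. Neither moved anything else.

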